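# Roll diluent bottles into the tempering track and lock it

## Task

Lift the white gate block straight up out of the slots of its two posts and set it down in the small shallow steel tray. Then bring in all the amber bottles waiting on the track, without picking them up: roll each one along the track through the gateway and stop it lying squarely on a black mark line, one to a line, filling the lines from the one farthest from the gateway with none skipped. When they are all in, swing the steel keeper bar shut across the gateway until it clicks fully home, and leave the other things on the counter where they are.

Things in the scene. Friction and masses are not known exactly. Their poses are not given: they have to be found in the camera images.
- track: Fixed rolling track: a lane 100 mm wide (102 beyond the gateway), level with the counter, along its own y from -375 to 360 mm, between side curbs 10 mm wide, 12 mm high (none at the gateway, y -23 to 23) and 24 mm end stops. Origin on the counter in the middle of the gateway. Bottles wait on the -y half; the four black mark lines cross the +y half.
- gateway (a point): Middle of the gateway, on the counter, at the track's origin, axes as the track's. A post stands on each side of the lane (x 50 to 98 mm and -98 to -50 mm, y -22 to 22 mm), 24 mm high, with an upright T-slot open to the lane and at the top, which holds one end of the gate block.
- mark_1 (a point): Centre of a mark line (black, 96 by 4 mm, across the lane), given 20 mm above it, where the axis of a bottle that lies on it should be. In the track's frame x 0, y 302 mm. Axes as the track's. The farthest from the gateway: filled first.
- mark_2 (a point): Centre of a mark line (black, 96 by 4 mm, across the lane), given 20 mm above it, where the axis of a bottle that lies on it should be. In the track's frame x 0, y 222 mm. Axes as the track's.
- mark_3 (a point): Centre of a mark line (black, 96 by 4 mm, across the lane), given 20 mm above it, where the axis of a bottle that lies on it should be. In the track's frame x 0, y 142 mm. Axes as the track's.
- mark_4 (a point): Centre of a mark line (black, 96 by 4 mm, across the lane), given 20 mm above it, where the axis of a bottle that lies on it should be. In the track's frame x 0, y 62 mm. Axes as the track's. Nearest to the gateway.
- bottle_1_mid (a point): Middle (on the axis, half-way along) of an amber wide-mouth bottle lying across the lane: a plain cylinder 40 mm in diameter and 98 mm long, the white cap (the last 16 mm) as wide as the body; 110 g. Its x axis runs along the bottle towards the cap; y and z turn as it rolls. Pushed slowly, it stops at once when no longer pushed. Three or four are present, all alike, at first about 80 mm apart.
- bottle_2_mid (a point): Middle (on the axis, half-way along) of an amber wide-mouth bottle lying across the lane: a plain cylinder 40 mm in diameter and 98 mm long, the white cap (the last 16 mm) as wide as the body; 110 g. Its x axis runs along the bottle towards the cap; y and z turn as it rolls. Pushed slowly, it stops at once when no longer pushed. Three or four are present, all alike, at first about 80 mm apart.
- bottle_3_mid (a point): Middle (on the axis, half-way along) of an amber wide-mouth bottle lying across the lane: a plain cylinder 40 mm in diameter and 98 mm long, the white cap (the last 16 mm) as wide as the body; 110 g. Its x axis runs along the bottle towards the cap; y and z turn as it rolls. Pushed slowly, it stops at once when no longer pushed. Three or four are present, all alike, at first about 80 mm apart.
- bottle_4_mid (a point): Middle (on the axis, half-way along) of an amber wide-mouth bottle lying across the lane: a plain cylinder 40 mm in diameter and 98 mm long, the white cap (the last 16 mm) as wide as the body; 110 g. Its x axis runs along the bottle towards the cap; y and z turn as it rolls. Pushed slowly, it stops at once when no longer pushed. Three or four are present, all alike, at first about 80 mm apart.
- gate_mid (a point): Middle (half-way up) of the white plastic gate block, 140 g, 40 mm high: a web 16 mm thick (its y) across the lane (its x), 8 mm thick beyond x 47, a T head at each end (12.5 by 26 mm); 141 mm long in all. It stands on the counter with its heads in the posts' T-slots (24 mm deep, 1.5 to 2 mm clearance), so it only comes out upwards. Grip the web across its thickness, between x -40 and 40 mm.
- tray: Shallow steel tray, fixed, 72 mm along its x and 176 mm along its y outside, walls 4 mm thick and 16 mm high, floor 4 mm thick. Origin in the middle of its underside. The gate block goes in lengthwise along the tray's y.
- keeper (a joint): Angle of the steel keeper bar (rad): 0 shut, up to 1.9 open; it grows counter-clockwise seen from above. Shut, the bar points from its hinge along the track's -x; at 1.57 along -y, beside the waiting bottles. It stays where left (about 0.5 N at the peg moves it). Near 0.1 rad it must be pushed over a sprung ball (a few N at the peg); then it rests at its stop at 0.
- keeper_hinge (a point): Point on the upright hinge axis of the keeper bar, on the far post, at bar mid-height (31 mm above the counter). In the track's frame x 83, y 0 mm. Axes as the track's.
- keeper_peg (a point): Middle of the black upright peg to hold the keeper bar by: 14 mm diameter, from 36 to 77 mm above the counter; this point is at 58 mm, 125 mm from the hinge axis. The bar is 14 mm wide, 26 to 36 mm above the counter, and ends 179 mm from the hinge axis. Its x axis points from peg to hinge.
- vial_a: A small clear glass vial with a metal cap, standing, 22 mm diameter, 46 mm high; bystander. Origin in the middle of its underside.
- vial_b: Another such small vial; bystander. Origin in the middle of its underside.
- vial_c: Another such small vial; bystander. Origin in the middle of its underside.
- swab_jar: A clear jar with a steel lid, standing, 70 mm diameter, 100 mm high; bystander. Origin in the middle of its underside.
- carton: A small cardboard carton, 50 by 90 by 35 mm high; bystander. Origin in the middle of its underside.
- marker: A marker pen lying, 125 mm long along its x, 14 mm thick; bystander. Origin in the middle of its underside.

How it is judged:
By the outcome, as a careful person would: the job done as asked, in the order asked, and still so for the second after the job is handed in, with the robot touching nothing.
Of bottle_1, bottle_2, bottle_3, bottle_4 only 3 to 4 are there at a start; the rules pass over those that are not, and their reading is None.
At some moment in a run one of bottle_1, bottle_2, bottle_3, bottle_4 may be knocked a few centimetres aside while the robot is not near it.
It also fails if it takes over 210 s, if anything falls off the work surface, if the arm or the gripper's body presses on something with over 40 N, if the wrist force passes 120 N, or if a joint passes its speed limit or range.

## Robot

A 6-joint arm with a two-finger parallel gripper is mounted at the origin on the work surface. World frame = base frame: x ahead of the robot, y to its left, z up, the work surface at z = 0. Lengths are in mm, angles in degrees, forces in N, time in s.
With the tool pointing down it reaches from about 400 to 925 mm from the base axis. Payload 12.5 kg.
Tool frame: the origin (TCP) lies at the very end of the fingers, on their centre line; the grasp point (between the pads) lies 19 mm behind it; z points along the fingers, y is the direction in which the jaws open and shut (so a half turn about z gives the same grasp; the last joint's range is limited). The gripper opens to 95 mm and grips with 3 to 60 N. Pads are 20 mm wide; open, the fingers measure 119 mm over their backs; the gripper's body (75 mm by 180 mm) begins 59 mm behind the grasp point.
Start: joints at [-73.201, 28.126, 89.318, -0, 62.55, -6.05], TCP at [242.72, -575.966, 184.461] pointing down, gripper open.
Joint ranges: [-177.58, 177.58], [-47.91, 125.51], [2.72, 160], [-65.01, 245.01], [3.68, 167.84], [-153.87, 153.87]. Speed limits (degrees/s): [127.2, 127.2, 159.86, 180, 180, 180].

## Interface

Orientations are given as a 3x3 rotation matrix whose columns are the frame's x, y, z axes.
In Python, from cell import readout, optics, env, models gives the robot as it stands. The module is installed in compiled form; this text tells all that it offers.
- The arm moves only by the tool step_arm, never from a script. Its argument "increments" is a list of rows, each a list of 5 numbers: the shift along the world's x, y, z in units of 30 mm (1.0 is 30 mm), then the turn about the world's z in units of 5 degrees (1.0 is 5 degrees), then the opening in per cent of the stroke, from 0 (shut) to 100 (fully open). In form: [[dx, dy, dz, yaw, grip], ...]. A call has 1 to 10 rows; each row is the pose to reach, as a shift and turn from the pose commanded when the call began; what a row does not reach only later rows make up. A row lasts 1/12 s, in which the tool goes at most 41.7 mm and 7.16 degrees, less where a joint would pass 70% of its speed; a pose out of reach is approached as far as the arm can. A call with a gripper value outside its range is refused whole. The fingers move at their own pace and stop on an object; "squeeze" is the grip in N (left out, the last holds). Time passes only in rows, so rows that repeat a pose let the fingers close. It gives the time, the measured TCP pose, the force and the opening at its end, in the units of the state.
- readout.sense(): the state, without advancing time (a new reading comes with each control period).
- optics.read_camera(name): name is "side" or "top"; returns a dict with "color" (480x640x3 uint8, red, green, blue), "depth" (480x640 float32, mm along the optical axis (not along the pixel's ray), 0 where there is no reading), "fx", "fy", "cx", "cy" (pixels), "cam_to_world" (4x4, takes a point from camera to world coordinates). Camera axes: x right, y down, z forward; pixel columns grow to the right and rows downward; lengths in mm; the calibration is good to about 2 mm. A picture is of the moment at which its call begins.
- env.sign_off(): hands the job in, once; it reports no verdict.
Trained networks look in a picture, given as the dict that the camera call returned (one of the last four; its "shot" number tells which), for a name from the list of things; names that differ only in an ending like _2 or _b are one class to them, and where a whole thing is asked for, a point or a joint stands for the part that bears it (a point fixed in the world has none). Each returns a list of dicts, best first, with "p" (0 to 1); they miss things now and then, are a little off and sometimes report something else, mostly with a low value. They report only what shows in the picture. A call takes as long as a camera call.
- models.recognise(picture, thing): "point" ([x, y, z] in mm, in world coordinates, good to about 4 mm: the middle of the surface that is visible of it).
- models.outline_of(picture, thing): "mask" (480x640 bool, what is visible of it).
The state is a dict: "clock": time; "joints": joint angles; "qvel": joint speeds; "joint_efforts": joint torques, N m; "ee_pos": TCP position; "ee_rot": TCP orientation; "wrist_force": force on the tool from outside, world axes, zero at the start; "wrist_torque": the same for the moment, N m; "grip_width": finger opening in mm.
Only numpy, scipy, OpenCV 4.12 (cv2) and the standard library are available. Lean on these libraries where they do the work, as an engineer would, in place of code of your own. Each camera call takes 0.05 s, during which the arm holds its last target.

## Working session

There is one attempt and no reset: what is moved stays moved. The work goes in short steps, Python scripts to look and compute and a tool call to move; the robot and the scene stay as the last step left them, time stands still between calls to the robot, and variables do not carry over. Pictures are saved under pics/ and viewed, and the job is handed in when it is done.

Besides the shell and the picture viewer there is one more tool, called as a command line: name --pt "numbers of a row" for each row, then --argument value for the rest. step_arm: Moves the arm, as the interface text tells. Its arguments: {"type":"object","properties":{"increments":{"type":"array","items":{"type":"array","items":{"type":"number"}}},"squeeze":{"type":"number"}},"required":["increments"]}

```bash
mkdir -p pics
cat > h.py <<'E'
import numpy as np, cv2
from cell import readout, optics, env, models
def shot(cam,name):
    p=optics.read_camera(cam); cv2.imwrite(f'pics/{name}.png',cv2.cvtColor(p['color'],cv2.COLOR_RGB2BGR)); return p
def cloud(p):
    v,u=np.mgrid[0:480,0:640]; d=p['depth'].astype(float)
    P=np.stack([(u-p['cx'])/p['fx']*d,(v-p['cy'])/p['fy']*d,d,np.ones_like(d)],-1)
    W=P@np.array(p['cam_to_world']).T; W=W[...,:3]; W[d==0]=np.nan; return W
def proj(p,X):
    X=np.atleast_2d(X); T=np.linalg.inv(np.array(p['cam_to_world'])); c=np.c_[X,np.ones(len(X))]@T.T
    return np.c_[c[:,0]/c[:,2]*p['fx']+p['cx'],c[:,1]/c[:,2]*p['fy']+p['cy']]
E
python3 - <<'E'
from h import *
s=readout.sense();print({k:np.round(v,2).tolist() for k,v in s.items()})
for c in('top','side'):
    p=shot(c,c+'0');print(c,np.round(p['cam_to_world'],3).tolist(),p['fx'])
    for n in ['track','bottle_1_mid','gate_mid','tray','keeper','keeper_peg','vial_a','swab_jar','carton','marker']:
        print(n,[(np.round(r['point']).tolist(),round(r['p'],2)) for r in models.recognise(p,n)])
E
```

```text
{'clock': 0.0, 'joints': [-73.2, 28.16, 89.35, -0.0, 62.55, -6.05], 'qvel': [0.03, 0.0, 0.01, -0.03, -0.08, -0.04], 'joint_efforts': [0.0, -61.26, -25.82, 0.07, 0.05, -0.0], 'ee_pos': [242.62, -575.66, 183.86], 'ee_rot': [[0.92, 0.39, -0.0], [0.39, -0.92, 0.0], [0.0, -0.0, -1.0]], 'wrist_force': [0.7, 0.38, 0.36], 'wrist_torque': [0.02, 0.01, 0.01], 'grip_width': 95.13}
top [[0.015, -0.984, 0.179, 310.693], [-1.0, -0.019, -0.02, 16.165], [0.023, -0.179, -0.984, 1306.017], [0.0, 0.0, 0.0, 1.0]] 470.27749732805086
track [([482.0, 75.0, 4.0], 0.9), ([359.0, -135.0, 48.0], 0.58)]
bottle_1_mid [([481.0, -56.0, 40.0], 0.96)]
gate_mid [([486.0, 21.0, 38.0], 0.7)]
tray [([688.0, -107.0, 7.0], 0.96), ([487.0, 20.0, 38.0], 0.26), ([544.0, 491.0, 31.0], 0.17)]
keeper [([565.0, -59.0, 31.0], 0.94), ([484.0, 67.0, 2.0], 0.27)]
keeper_peg [([568.0, -63.0, 38.0], 0.7)]
vial_a [([689.0, 9.0, 44.0], 0.58), ([482.0, 74.0, 4.0], 0.52), ([362.0, -135.0, 47.0], 0.37)]
swab_jar [([545.0, -471.0, 100.0], 0.58)]
carton [([547.0, 489.0, 33.0], 0.69), ([689.0, -109.0, 6.0], 0.63)]
marker [([353.0, 137.0, 7.0], 0.65), ([551.0, 486.0, 34.0], 0.28)]
side [[-0.847, -0.288, 0.447, 114.453], [-0.532, 0.456, -0.714, 728.964], [0.002, -0.842, -0.539, 613.51], [0.0, 0.0, 0.0, 1.0]] 446.86687704074865
track [([471.0, 202.0, 0.0], 0.98)]
bottle_1_mid [([478.0, -49.0, 28.0], 0.75)]
gate_mid [([478.0, 21.0, 29.0], 0.93)]
tray [([559.0, -72.0, 36.0], 0.68), ([688.0, -108.0, 1.0], 0.59)]
keeper [([564.0, -74.0, 34.0], 0.62)]
keeper_peg [([559.0, -70.0, 35.0], 0.93)]
vial_a [([692.0, 11.0, 27.0], 0.61), ([354.0, -129.0, 25.0], 0.46), ([720.0, 19.0, 26.0], 0.45)]
swab_jar [([542.0, -458.0, 57.0], 0.94), ([474.0, 205.0, 3.0], 0.42)]
carton [([476.0, 208.0, 2.0], 0.74), ([542.0, 496.0, 38.0], 0.66)]
marker [([346.0, 141.0, 10.0], 0.61)]
```

View pics/top0.png

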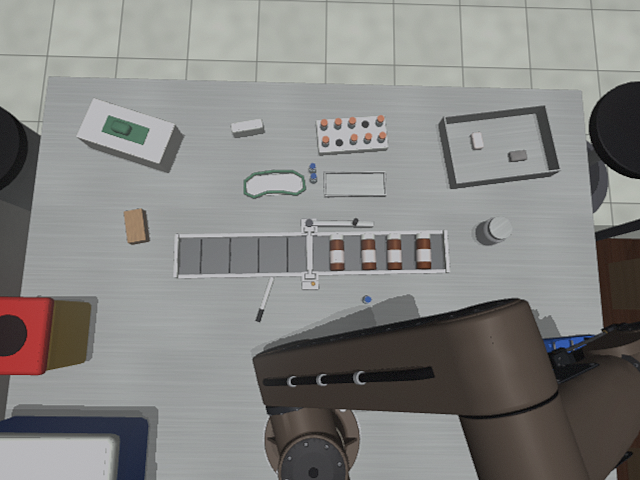

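View pics/side0.png

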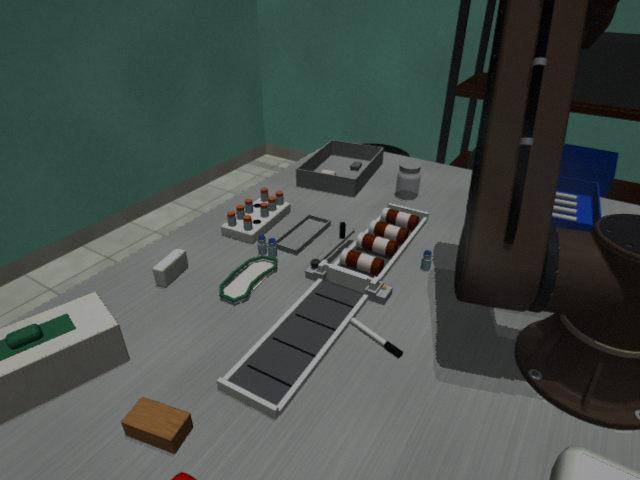

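Run:
```python
from h import *
p=optics.read_camera('top'); im=cv2.cvtColor(p['color'],cv2.COLOR_RGB2BGR)
cr=im[150:320,165:465]; cv2.imwrite('pics/crop0.png',cv2.resize(cr[:,:150],None,fx=5,fy=3.5,interpolation=cv2.INTER_CUBIC)[:600]);cv2.imwrite('pics/crop1.png',cv2.resize(cr[:,130:],None,fx=4.5,fy=3.5,interpolation=cv2.INTER_CUBIC)[:600])
W=cloud(p); print(np.nanstd(W[300:310,200:240,2]),np.nanmean(W[300:310,200:240,2]))
# z map
for n in ['gate_mid','bottle_1_mid','tray','keeper','track','keeper_peg','vial_a','marker']:
    for r in models.outline_of(p,n)[:4]:
        m=r['mask']; 
        if m.sum()<5: continue
        v,u=np.nonzero(m); Q=W[m]; Q=Q[~np.isnan(Q[:,0])]
        (c,sz,a)=cv2.minAreaRect(Q[:,:2].astype(np.float32))
        print(n,round(r['p'],2),m.sum(),u.min(),u.max(),v.min(),v.max(),'rect',np.round(c,1),np.round(sz,1),round(a,2),'zmed',np.round(np.percentile(Q[:,2],[5,50,95]),1))
```

```text
2.7309445931985854 0.9186458158096291
gate_mid 0.86 295 304 313 226 278 rect [485.2  17.6] [145.3  25. ] 0.89 zmed [22.7 40.  44.9]
bottle_1_mid 0.94 482 329 343 234 270 rect [485.6 -58.1] [97.  38.7] 1.09 zmed [27.5 37.5 43.6]
bottle_1_mid 0.47 10631 173 449 218 290 rect [483.6   7.5] [200.4 766.4] 8.33 zmed [-2.1  3.2 27.7]
tray 0.72 1569 323 385 171 196 rect [ 685.9 -110. ] [ 73.4 179.5] 2.09 zmed [ 0.5  5.2 17.6]
keeper 0.61 405 305 372 218 226 rect [571.1 -64. ] [ 27.5 185.6] 1.52 zmed [23.7 36.6 67.6]
track 0.76 11023 172 449 217 290 rect [484.8   7.9] [766.1 206.1] 87.04 zmed [-2.1  3.3 30.3]
keeper_peg 0.65 354 305 372 218 226 rect [564. -64.] [185.6  19.7] 89.29 zmed [31.7 36.9 67.7]
keeper_peg 0.56 57 309 316 173 182 rect [694.8  10.4] [18.3 17.5] 34.64 zmed [22.1 43.5 50.2]
vial_a 0.6 54 308 315 164 172 rect [722.5  13.6] [17.5 17.4] 38.56 zmed [19.9 42.5 50.3]
vial_a 0.47 71 362 370 295 304 rect [ 358.8 -142.1] [23.1 24. ] 26.73 zmed [ 0.4 44.  49.4]
vial_a 0.37 66 309 316 173 182 rect [697.2  10.3] [22.7 19.7] 0.72 zmed [13.1 42.4 50. ]
marker 0.75 240 255 272 278 321 rect [355.1 139.2] [ 20.2 122.9] 74.81 zmed [ 0.1 11.4 15.8]
```

View pics/crop0.png

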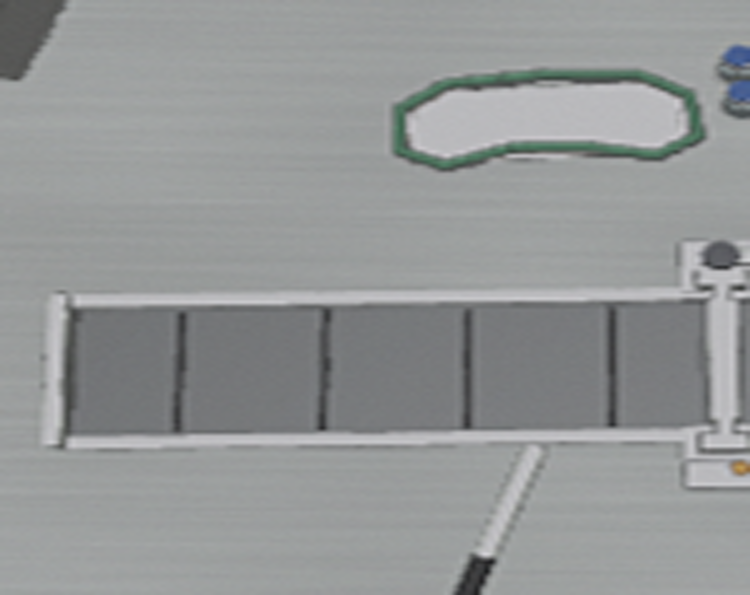

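View pics/crop1.png

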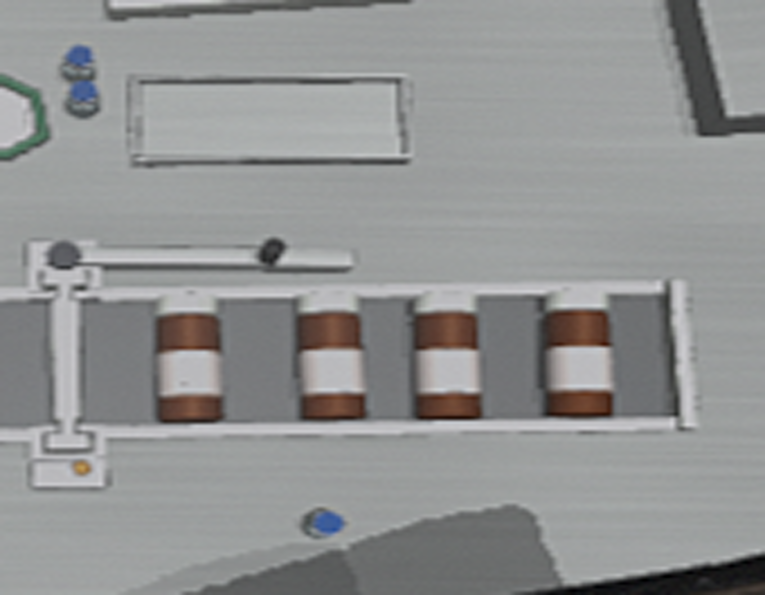

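```bash
cat >> h.py <<'E'
def ray(p,uv,z=0.):
    uv=np.atleast_2d(uv); T=np.array(p['cam_to_world']); d=np.c_[(uv[:,0]-p['cx'])/p['fx'],(uv[:,1]-p['cy'])/p['fy'],np.ones(len(uv))]@T[:3,:3].T
    o=T[:3,3]; z=np.broadcast_to(z,len(uv)); return o+d*((z-o[2])/d[:,2])[:,None]
E
python3 - <<'E'
from h import *
from scipy.optimize import least_squares
ps=[optics.read_camera('top') for _ in range(3)]; p=ps[0]
g=np.mean([cv2.cvtColor(q['color'],cv2.COLOR_RGB2GRAY) for q in ps],0)
R=np.arange(242,270); L=[]
for c0 in (201,230,258,287):
    uv=[]
    for r in R:
        w=g[r,c0-6:c0+7]; k=np.clip(np.median(w)-w-4,0,None)
        if k.sum()>8: uv.append(((k*np.arange(c0-6,c0+7)).sum()/k.sum(),r))
    W=ray(p,np.array(uv)); f=np.polyfit(W[:,0],W[:,1],1); L.append((W,)); print(len(uv),'slope',f,'y@484',np.polyval(f,484))
# joint fit: track frame point y: t.(W-o)=302..
ys=[302,222,142,62]
def res(q):
    a,oy=q; return np.concatenate([(-np.sin(a)*(l[0][:,0]-484)+np.cos(a)*(l[0][:,1]))-oy-y for l,y in zip(L,ys)])
s=least_squares(res,[0,20],loss='soft_l1');print('yaw',np.degrees(s.x[0]),'oy at x=484',s.x[1], np.std(s.fun))
# curb edges: vertical profile across v, brightness
for u in (190,215,245,275,320,351,380,440):
    pr=g[215:290,u]; print(u,[int(x) for x in pr[13:70]])
E
```

```text
28 slope [2.22492594e-02 3.06935279e+02] y@484 317.70392042146534
28 slope [2.97065788e-02 2.23384535e+02] y@484 237.76251890528715
28 slope [3.79518431e-02 1.39877865e+02] y@484 158.24655676892866
28 slope [3.24805587e-02 6.18979112e+01] y@484 77.61850160313178
yaw 2.156197822756308 oy at x=484 17.717274856321335 0.40508328127504084
190 [151, 153, 153, 152, 152, 156, 181, 187, 192, 152, 117, 113, 115, 114, 116, 116, 115, 116, 116, 116, 116, 116, 115, 117, 116, 116, 116, 116, 116, 117, 117, 116, 117, 117, 118, 117, 117, 117, 117, 118, 117, 118, 118, 117, 117, 111, 155, 185, 187, 192, 129, 146, 159, 153, 154, 155, 155]
215 [154, 152, 154, 153, 152, 165, 183, 188, 194, 122, 106, 118, 117, 117, 117, 118, 116, 117, 118, 118, 118, 117, 118, 117, 118, 119, 117, 119, 118, 119, 119, 119, 119, 119, 119, 120, 120, 119, 119, 119, 119, 120, 118, 119, 118, 120, 177, 189, 190, 146, 151, 160, 158, 155, 157, 158, 154]
245 [159, 159, 158, 155, 151, 180, 188, 192, 153, 113, 116, 120, 119, 121, 120, 120, 121, 120, 119, 120, 120, 121, 121, 121, 120, 121, 122, 121, 122, 122, 123, 122, 122, 122, 122, 123,
[... 855 characters left out ...]
 123, 122, 122, 122, 123, 122, 123, 122, 120, 123, 179, 192, 191, 154, 147, 156, 157, 158, 157, 156, 159, 159, 155, 154]
380 [158, 157, 155, 173, 186, 191, 174, 122, 113, 117, 118, 118, 119, 117, 119, 118, 119, 118, 119, 119, 118, 120, 117, 118, 119, 119, 120, 119, 118, 119, 119, 118, 119, 119, 121, 120, 120, 120, 120, 120, 119, 112, 160, 187, 188, 192, 149, 145, 151, 153, 156, 155, 155, 154, 159, 156, 155]
440 [155, 150, 172, 189, 194, 165, 110, 107, 113, 114, 113, 112, 113, 113, 113, 113, 113, 111, 113, 113, 112, 112, 112, 112, 111, 110, 111, 112, 112, 112, 111, 112, 112, 111, 111, 111, 111, 112, 111, 109, 103, 154, 187, 193, 170, 137, 154, 163, 158, 157, 158, 156, 159, 156, 156, 161, 164]
```

Run:
```python
from h import *
ps=[optics.read_camera('top') for _ in range(3)]; p=ps[0]
g=np.mean([cv2.cvtColor(q['color'],cv2.COLOR_RGB2GRAY) for q in ps],0)
# dark(lane) -> bright curb near inner edge at z=12 ; bright->dark at far curb inner top edge z=12 
for lo,hi,y in ((182,298,'+'),(320,326,'-'),(348,356,'-'),(375,384,'-'),(432,444,'-')):
    A=[];B=[]
    for u in range(lo,hi):
        c=g[:,u]
        v=255
        while c[v]<150: v+=1
        A.append((u,v-1+(150-c[v-1])/(c[v]-c[v-1])))
        v=245
        while c[v]<150: v-=1
        B.append((u,v+(c[v]-150)/(c[v]-c[v+1])))
    a=ray(p,np.array(A),12);b=ray(p,np.array(B),12)
    if hi-lo>50: print(np.degrees(np.arctan(np.polyfit(a[:,1],a[:,0],1)[0])),np.degrees(np.arctan(np.polyfit(b[:,1],b[:,0],1)[0])))
    print(y,np.median(a[:,:2],0),np.median(b[:,:2],0))
```

```text
-2.1566830627507287 -2.057195034070416
+ [423.92214331 205.38069619] [527.28100911 210.12044969]
- [433.8157618  -22.11495608] [534.63841472 -20.69401679]
- [ 437.11544825 -102.14644602] [ 537.49142799 -101.84041919]
- [ 440.36149174 -178.29101   ] [ 539.53558796 -179.03105003]
- [ 445.72779359 -341.06028291] [ 545.58071871 -344.04597893]
```

step_arm --pt "0.4 1.0 0 -0.4 53" --pt "0.8 2.0 0 -0.8 53" --pt "1.2 3.0 0 -1.2 53" --pt "1.6 4.0 0 -1.6 53" --pt "2.0 5.0 0 -2.0 53" --pt "2.4 6.0 0 -2.4 53" --pt "2.8 7.0 0 -2.8 53" --pt "3.2 8.0 0 -3.2 53" --pt "3.6 9.0 0 -3.6 53" --pt "4.0 10.0 0 -4.16 53"

```text
clock: 2.68
ee_pos: [363.0, -274.6, 184.6]
ee_rot: [[0.999, 0.034, 0.0], [0.034, -0.999, -0.0], [0.0, 0.0, -1.0]]
wrist_force: [0.4, 0.3, 0.4]
grip_width: 50.8
```

step_arm --pt "0.4 1.0 0 0 53" --pt "0.8 2.0 0 0 53" --pt "1.2 3.0 0 0 53" --pt "1.6 4.0 0 0 53" --pt "2.0 5.0 0 0 53" --pt "2.4 6.0 0 0 53" --pt "2.8 7.0 0 0 53" --pt "3.2 8.0 0 0 53" --pt "3.6 9.0 0 0 53" --pt "4.0 9.8 0 0 53"

```text
clock: 3.52
ee_pos: [483.0, 20.1, 184.7]
ee_rot: [[0.999, 0.036, 0.0], [0.036, -0.999, 0.0], [0.0, -0.0, -1.0]]
wrist_force: [1.1, -0.7, -0.7]
grip_width: 50.8
```

Run:
```python
from h import *
s=readout.sense();print({k:np.round(v,3).tolist() for k,v in s.items()})
p=shot('top','top1');p=shot('side','side1')
```

```text
{'clock': 3.517, 'joints': [-5.448, 16.628, 108.591, 0.004, 54.759, 82.463], 'qvel': [35.852, 12.363, -19.033, -0.19, 6.301, 35.386], 'joint_efforts': [-3.596, -47.418, -21.356, 0.111, -0.226, -0.793], 'ee_pos': [483.038, 20.148, 184.659], 'ee_rot': [[0.999, 0.036, 0.0], [0.036, -0.999, 0.0], [0.0, -0.0, -1.0]], 'wrist_force': [1.112, -0.692, -0.701], 'wrist_torque': [-0.009, 0.006, -0.024], 'grip_width': 50.819}
```

View pics/side1.png

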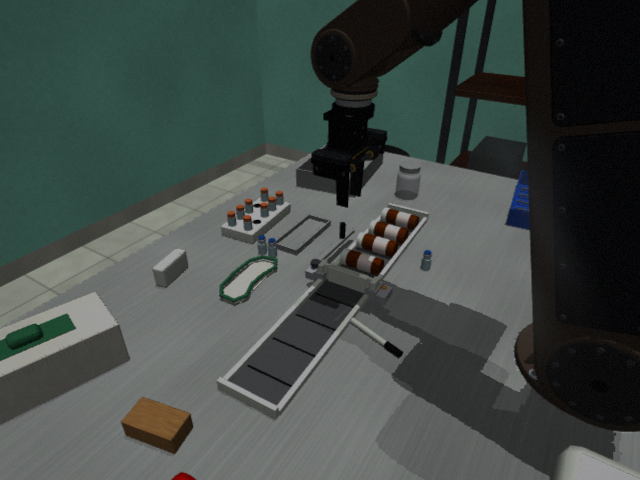

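step_arm --pt "0 0 -0.6 0 53" --pt "0 0 -1.2 0 53" --pt "0 0 -1.9 0 53" --pt "0 0 -2.6 0 53" --pt "0 0 -3.3 0 53" --pt "0 0 -4.0 0 53" --pt "0 0 -4.6 0 53" --pt "0 0 -5.1 0 53" --pt "0 0 -5.5 0 53" --pt "0 0 -5.75 0 53"

```text
clock: 4.45
ee_pos: [482.2, 17.5, 10.9]
ee_rot: [[0.999, 0.035, -0.001], [0.035, -0.999, -0.0], [-0.001, -0.0, -1.0]]
wrist_force: [0.1, -0.5, -0.0]
grip_width: 50.4
```

step_arm --pt "0 0 0 0 0" --pt "0 0 0 0 0" --pt "0 0 0 0 0" --pt "0 0 0 0 0" --pt "0 0 0 0 0" --pt "0 0 0 0 0" --squeeze 20

```text
clock: 4.95
ee_pos: [482.9, 18.0, 12.4]
ee_rot: [[0.999, 0.036, 0.001], [0.036, -0.999, -0.0], [0.001, 0.0, -1.0]]
wrist_force: [0.3, 0.2, -0.2]
grip_width: 15.7
```

step_arm --pt "0 0 0.15 0 0" --pt "0 0 0.4 0 0" --pt "0 0 0.7 0 0" --pt "0 0 1.0 0 0" --pt "0 0 1.4 0 0" --pt "0 0 1.8 0 0" --pt "0 0 2.3 0 0" --pt "0 0 2.8 0 0" --pt "0 0 3.3 0 0" --pt "0 0 3.6 0 0"

```text
clock: 5.78
ee_pos: [483.1, 18.0, 122.3]
ee_rot: [[0.999, 0.036, 0.002], [0.036, -0.999, -0.0], [0.002, 0.0, -1.0]]
wrist_force: [0.7, -0.7, 0.7]
grip_width: 0.5
```

Run:
```python
from h import *
p=optics.read_camera('top');im=cv2.cvtColor(p['color'],cv2.COLOR_RGB2BGR)
W=cloud(p)
q=shot('side','side2'); 
for pp in (p,q):
  for r in models.outline_of(pp,'tray')[:2]:
    W=cloud(pp);m=r['mask'];Q=W[m];Q=Q[~np.isnan(Q[:,0])];c,sz,a=cv2.minAreaRect(Q[:,:2].astype(np.float32));print(r['p'],m.sum(),c,sz,a,np.nanpercentile(Q[:,2],[5,50,95]))
cv2.imwrite('pics/tray.png',cv2.resize(im[140:240,290:410],None,fx=5,fy=5,interpolation=cv2.INTER_CUBIC))
```

```text
0.9 1522 (685.863037109375, -109.67338562011719) (74.20655822753906, 174.4919891357422) 1.1719540357589722 [ 0.44274023  5.42082999 17.58080833]
0.97 1166 (690.958984375, -119.7132339477539) (91.42341613769531, 203.0312957763672) 2.907738447189331 [ 0.76800492  3.57764843 14.51406577]
```

View pics/tray.png

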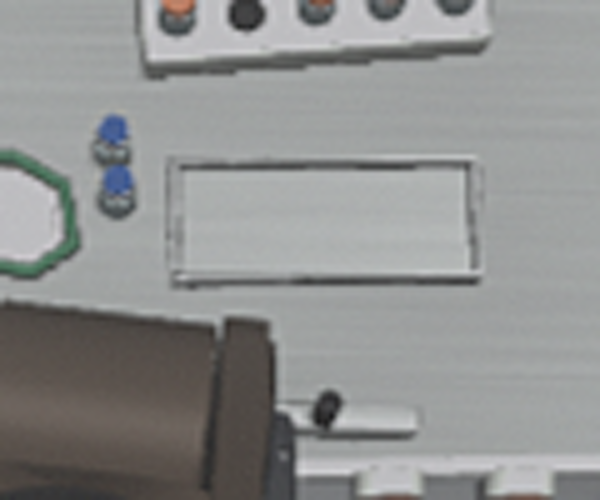

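View pics/side2.png

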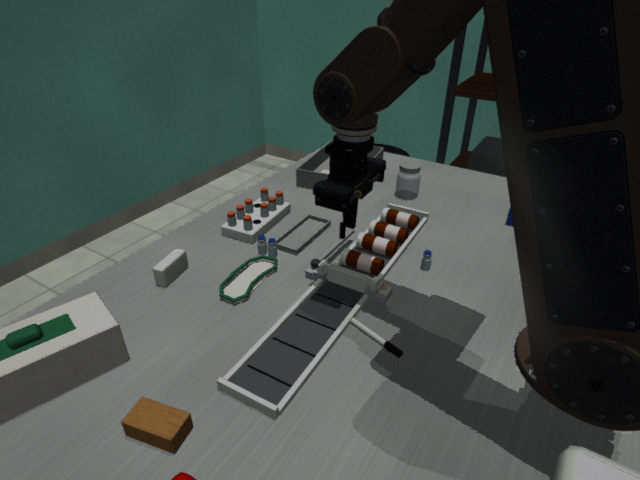

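Run:
```python
from h import *
q=optics.read_camera('side');im=cv2.cvtColor(q['color'],cv2.COLOR_RGB2BGR)
cv2.imwrite('pics/gz.png',cv2.resize(im[190:310,280:440],None,fx=5,fy=5,interpolation=cv2.INTER_CUBIC))
for r in models.recognise(q,'gate_mid'):print(r)
```

```text
{'point': [475.6, 24.4, 27.6], 'p': 0.63}
{'point': [555.5, -66.3, 38.0], 'p': 0.16}
```

View pics/gz.png

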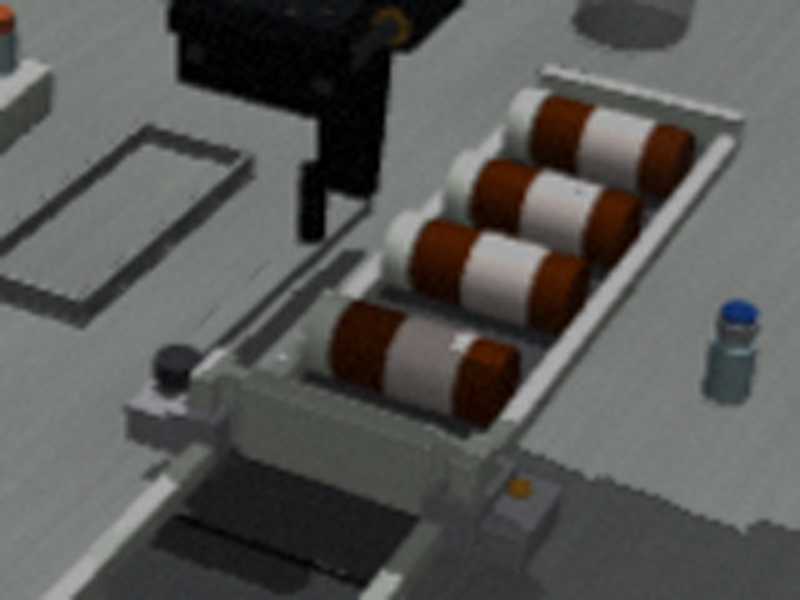

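step_arm --pt "0 0 0 0 53" --pt "0 0 0 0 53" --pt "0 0 -0.3 0 53" --pt "0 0 -0.8 0 53" --pt "0 0 -1.4 0 53" --pt "0 0 -2.0 0 53" --pt "0 0 -2.6 0 53" --pt "0 0 -3.1 0 53" --pt "0 0 -3.5 0 53" --pt "0 0 -3.65 0 53"

```text
clock: 6.92
ee_pos: [481.7, 18.1, 8.3]
ee_rot: [[0.999, 0.036, -0.003], [0.036, -0.999, 0.0], [-0.003, -0.0, -1.0]]
wrist_force: [-0.2, -0.8, -0.8]
grip_width: 50.3
```

step_arm --pt "0 0 0 0 53" --pt "0 0 0 0 0" --pt "0 0 0 0 0" --pt "0 0 0 0 0" --pt "0 0 0 0 0" --pt "0 0 0 0 0" --pt "0 0 0 0 0" --pt "0 0 0 0 0" --pt "0 0 0 0 0" --pt "0 0 0 0 0" --squeeze 40

```text
clock: 7.75
ee_pos: [482.7, 18.0, 10.5]
ee_rot: [[0.999, 0.036, 0.0], [0.036, -0.999, -0.0], [0.0, 0.0, -1.0]]
wrist_force: [0.5, 0.6, -0.4]
grip_width: 1.3
```

step_arm --pt "0 0 0.05 0 0" --pt "0 0 0.1 0 0" --pt "0 0 0.15 0 0" --pt "0 0 0.2 0 0" --pt "0 0 0.25 0 0" --pt "0 0 0.3 0 0"

```text
clock: 8.25
ee_pos: [482.8, 18.0, 19.7]
ee_rot: [[0.999, 0.036, 0.0], [0.036, -0.999, -0.0], [0.0, 0.0, -1.0]]
wrist_force: [-0.8, 0.4, 0.4]
grip_width: 0.3
```

Run:
```python
from h import *
q=optics.read_camera('side');im=cv2.cvtColor(q['color'],cv2.COLOR_RGB2BGR)
cv2.imwrite('pics/gz2.png',cv2.resize(im[190:310,280:440],None,fx=5,fy=5,interpolation=cv2.INTER_CUBIC))
for r in models.recognise(q,'gate_mid'):print(r)
q=shot('top','t2');im=cv2.cvtColor(q['color'],cv2.COLOR_RGB2BGR)
cv2.imwrite('pics/gz3.png',cv2.resize(im[190:310,280:440],None,fx=5,fy=5,interpolation=cv2.INTER_CUBIC))
```

```text
{'point': [476.4, 21.6, 29.9], 'p': 0.86}
{'point': [686.9, -105.2, 4.1], 'p': 0.67}
{'point': [545.0, -458.1, 59.6], 'p': 0.51}
{'point': [466.5, 216.6, -0.4], 'p': 0.46}
```

View pics/gz2.png

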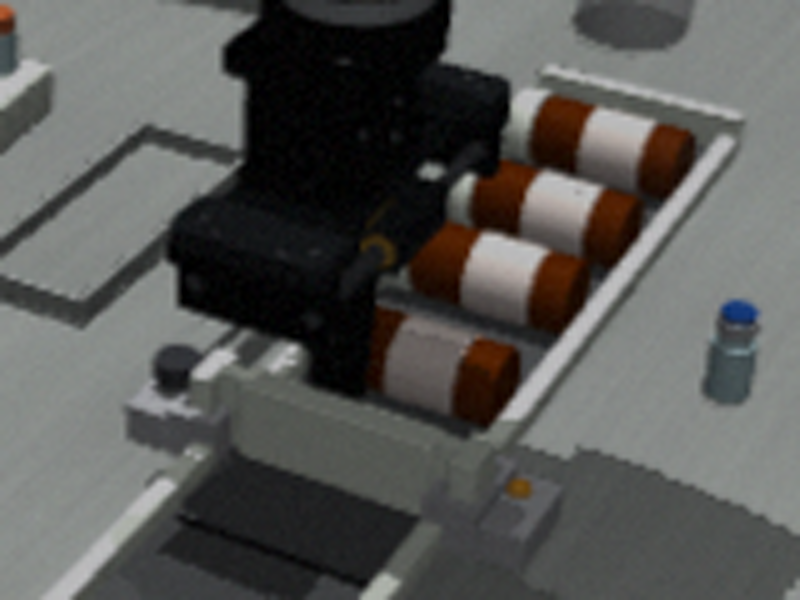

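View pics/gz3.png

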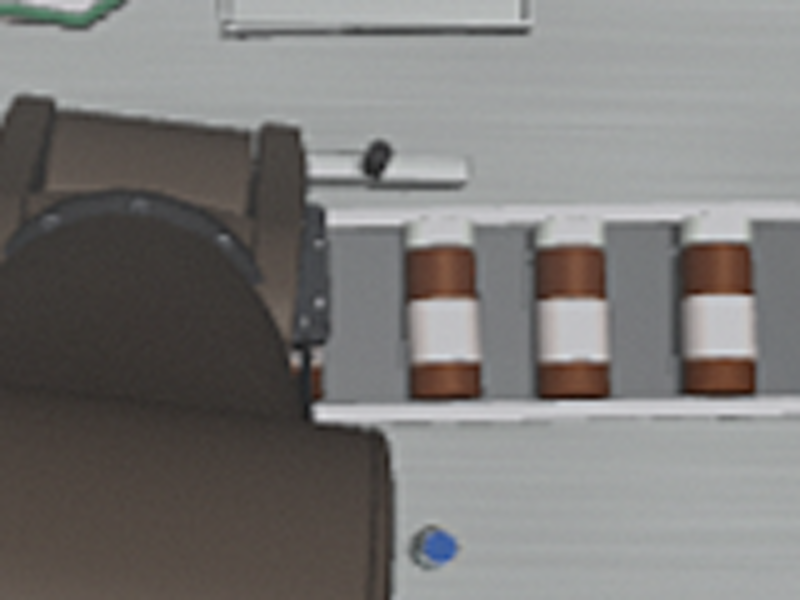

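Run:
```python
from h import *
q=optics.read_camera('side');W=cloud(q)
for (x,y) in [(340,380),(350,340),(330,360),(300,250),(200,280),(240,180),(300,410),(450,80)]:
    u,v=280+x//5,190+y//5; print(x,y,q['color'][v,u],np.round(np.nanmedian(W[v-1:v+2,u-1:u+2].reshape(-1,3),0)))
s=readout.sense();print(s['ee_pos'])
print(proj(q,[s['ee_pos']]),(proj(q,[s['ee_pos']])-[280,190])*5)
```

```text
340 380 [1 0 2] [475.  25.  59.]
350 340 [6 5 6] [470.  27.  82.]
330 360 [3 6 4] [480.  27.  69.]
300 250 [19 20 24] [458.  98. 169.]
200 280 [14 16 15] [501. 101. 142.]
240 180 [5 5 8] [501.  69. 172.]
300 410 [83 85 81] [494.  24.  34.]
450 80 [23 23 29] [471. -55. 169.]
[482.73678834  18.01950095  19.50281989]
[[345.88419088 277.92165495]] [[329.42095442 439.60827474]]
```

Run:
```python
from h import *
q=optics.read_camera('side')
print('side1 tcp',proj(q,[[483,20.1,184.7],[483,45,184.7],[483,-5,184.7],[483,45,120],[483,-5,120]]))
print('side2',proj(q,[[483.1,18,122.3]]))
W=cloud(q)
# black finger column pixels now
for v in range(240,275):
    row=[(int(q['color'][v,u].max())<30) for u in range(335,362)]
    us=[u for u in range(335,362) if q['color'][v,u].max()<30]
    print(v,len(us),(min(us),max(us)) if us else None,np.round(np.nanmedian(W[v,us],0)) if us else None)
```

```text
side1 tcp [[348.33356914 212.59143254]
 [342.27802153 217.64704378]
 [354.20082996 207.69301678]
 [341.23731882 245.22981022]
 [352.76347206 234.60795503]]
side2 [[347.57181171 238.44736195]]
240 19 (335, 361) [453.  92. 168.]
241 21 (335, 361) [451.  86. 164.]
242 23 (335, 361) [450.  98. 168.]
243 23 (335, 359) [451.  97. 166.]
244 24 (335, 359) [451.  97. 162.]
245 21 (335, 355) [451. 104. 162.]
246 19 (335, 354) [452. 103. 161.]
247 20 (335, 354) [450. 105. 157.]
248 20 (335, 354) [452. 104. 154.]
249 20 (335, 354) [455. 102. 152.]
250 20 (335, 354) [456. 100. 148.]
251 20 (335, 354) [462.  98. 143.]
252 20 (335, 354) [461.  98. 142.]
253 20 (335, 354) [460.  99. 139.]
254 20 (335, 354) [461.  98. 137.]
255 20 (335, 354) [460.  98. 135.]
256 20 (335, 354) [462.  99. 133.]
257 19 (335, 354) [462.  99. 130.]
258 15 (340, 354) [470.  29.  83.]
259 13 (341, 353) [470.  28.  80.]
260 13 (342, 354) [471.  27.  76.]
261 13 (342, 354) [477.  26.  70.]
262 13 (342, 354) [478.  25.  67.]
263 13 (342, 354) [477.  26.  65.]
264 13 (342, 354) [480.  26.  63.]
265 13 (342, 354) [480.  24.  59.]
266 14 (342, 355) [482.  23.  55.]
267 12 (344, 355) [480.  21.  53.]
268 9 (347, 355) [476.  21.  51.]
269 3 (350, 352) [470.  22.  51.]
270 0 None None
271 0 None None
272 0 None None
273 0 None None
274 0 None None
```

Run:
```python
import cv2
a=cv2.imread('pics/side1.png');b=cv2.imread('pics/side2.png')
import numpy as np
cv2.imwrite('pics/ab.png',np.hstack([cv2.resize(x[130:250,300:400],None,fx=4,fy=4,interpolation=cv2.INTER_CUBIC) for x in(a,b)]))
```

```text
(no output)
```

View pics/ab.png

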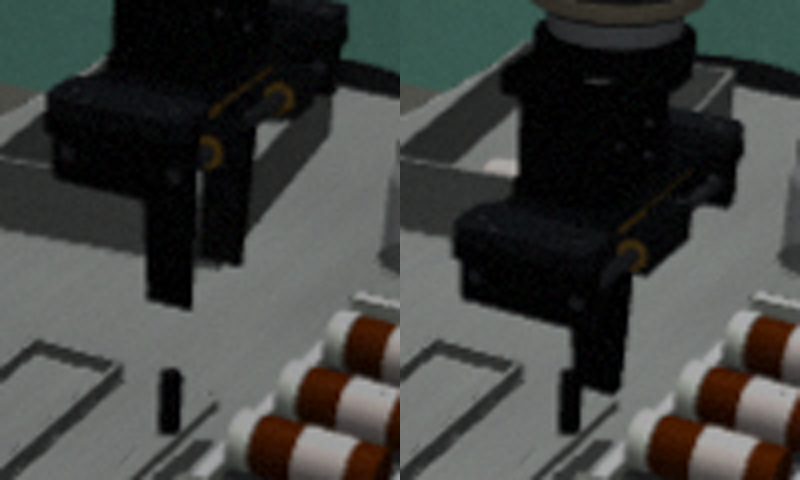

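step_arm --pt "0 0 0 0 53" --pt "0 0 0 0 53" --pt "0 0 0 0 53" --pt "0 0 0 0 53" --pt "0 0 0 0 53" --pt "0 0 0 0 53" --pt "0 0 0 0 53" --pt "0 0 0 0 53" --pt "0 0 0 0 53"

```text
clock: 9.25
ee_pos: [482.8, 18.0, 19.5]
ee_rot: [[0.999, 0.036, 0.0], [0.036, -0.999, -0.0], [0.0, 0.0, -1.0]]
wrist_force: [0.1, -0.4, 0.7]
grip_width: 48.9
```

Run:
```python
from h import *
q=optics.read_camera('side');im=cv2.cvtColor(q['color'],cv2.COLOR_RGB2BGR)
cv2.imwrite('pics/gz4.png',cv2.resize(im[190:310,280:440],None,fx=5,fy=5,interpolation=cv2.INTER_CUBIC))
s=readout.sense();print(s['ee_pos'],s['grip_width'],s['wrist_force'])
for z in (20,44,47,50):
  X=[[482.7+a,18+b,z] for a in(-10,10) for b in (-37,-25,25,37)]
  print(z,((proj(q,X)-[280,190])*5).round().tolist())
```

```text
[482.70829036  18.04663323  19.46578796] 50.109850455797705 [0.82396442 0.29819484 0.25171443]
20 [[388.0, 405.0], [376.0, 418.0], [322.0, 475.0], [308.0, 490.0], [350.0, 391.0], [337.0, 404.0], [282.0, 460.0], [268.0, 474.0]]
44 [[391.0, 361.0], [379.0, 374.0], [324.0, 431.0], [310.0, 445.0], [352.0, 348.0], [339.0, 360.0], [283.0, 416.0], [269.0, 430.0]]
47 [[392.0, 355.0], [379.0, 368.0], [324.0, 425.0], [310.0, 439.0], [352.0, 342.0], [339.0, 355.0], [283.0, 410.0], [269.0, 424.0]]
50 [[392.0, 350.0], [379.0, 363.0], [324.0, 419.0], [310.0, 433.0], [352.0, 337.0], [340.0, 349.0], [284.0, 405.0], [270.0, 419.0]]
```

View pics/gz4.png

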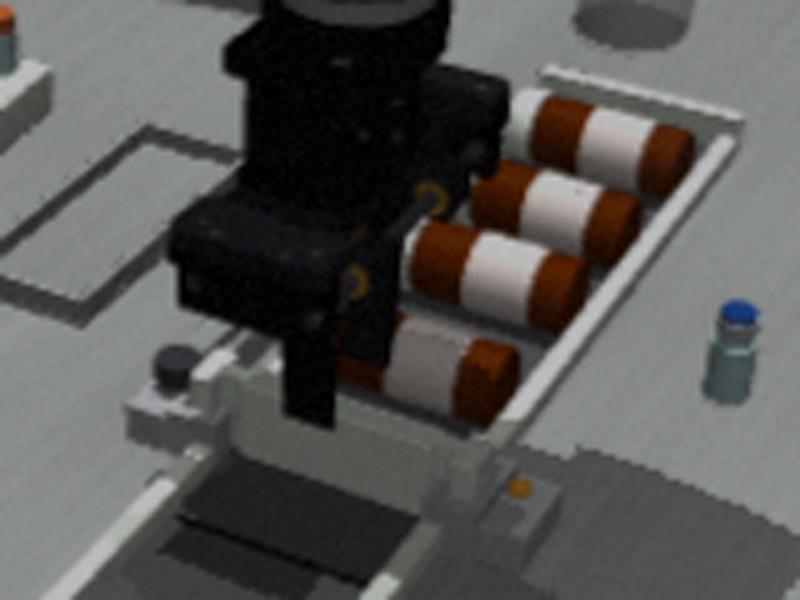

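step_arm --pt "0 0 -0.1 0 53" --pt "0 0 -0.2 0 53" --pt "0 0 -0.3 0 53" --pt "0 0 -0.4 0 53" --pt "0 0 -0.5 0 53" --pt "0 0 -0.6 0 53" --pt "0 0 -0.6 0 53"

```text
clock: 9.88
ee_pos: [482.5, 18.1, 0.8]
ee_rot: [[0.999, 0.036, -0.001], [0.036, -0.999, 0.0], [-0.001, -0.0, -1.0]]
wrist_force: [-0.2, 0.1, -0.5]
grip_width: 50.4
```

step_arm --pt "0 0 -0.1 0 53" --pt "0 0 -0.2 0 53" --pt "0 0 -0.3 0 53" --pt "0 0 -0.4 0 53" --pt "0 0 -0.4 0 53"

```text
clock: 10.3
ee_pos: [482.5, 18.0, -11.1]
ee_rot: [[0.999, 0.036, -0.001], [0.036, -0.999, -0.0], [-0.001, -0.0, -1.0]]
wrist_force: [0.0, -0.6, -0.3]
grip_width: 50.2
```

Run:
```python
from h import *
q=optics.read_camera('side');im=cv2.cvtColor(q['color'],cv2.COLOR_RGB2BGR)
cv2.imwrite('pics/gz5.png',cv2.resize(im[190:310,280:440],None,fx=5,fy=5,interpolation=cv2.INTER_CUBIC))
s=readout.sense();print(s['ee_pos'],s['grip_width'],s['wrist_force'])
```

```text
[482.51880695  18.03726008 -10.87521423] 50.49709583634431 [ 0.44905652 -0.17998336  0.24377815]
```

View pics/gz5.png

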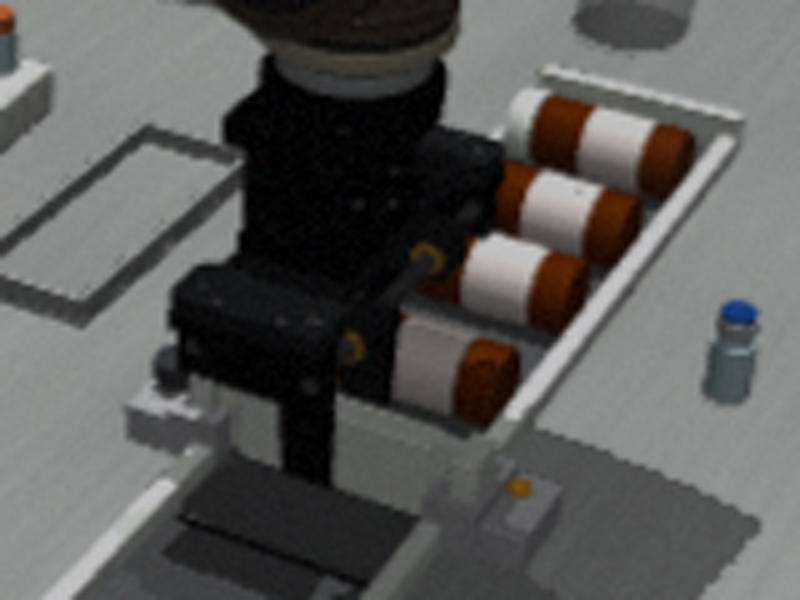

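The arm reads −11 mm with no contact, so the fingertips sit about 27 mm above the reported TCP. I'll correct for that from here on.

step_arm --pt "0 0 -0.1 0 53" --pt "0 0 -0.1 0 0" --pt "0 0 -0.1 0 0" --pt "0 0 -0.1 0 0" --pt "0 0 -0.1 0 0" --pt "0 0 -0.1 0 0" --pt "0 0 -0.1 0 0" --pt "0 0 -0.1 0 0" --pt "0 0 -0.1 0 0" --pt "0 0 -0.1 0 0" --squeeze 30

```text
clock: 11.18
ee_pos: [482.8, 17.4, -13.4]
ee_rot: [[0.999, 0.036, 0.0], [0.036, -0.999, -0.001], [0.0, 0.001, -1.0]]
wrist_force: [-1.2, -7.4, 1.5]
grip_width: 16.0
```

step_arm --pt "0 0 0 0 0" --pt "0 0 0 0 0" --pt "0 0 0.1 0 0" --pt "0 0 0.25 0 0" --pt "0 0 0.4 0 0"

```text
clock: 11.6
ee_pos: [482.5, 17.5, -1.8]
ee_rot: [[0.999, 0.036, -0.001], [0.036, -0.999, -0.001], [-0.001, 0.001, -1.0]]
wrist_force: [0.2, -6.6, -5.8]
grip_width: 16.0
```

step_arm --pt "0 -0.05 0.15 0 0" --pt "0 -0.05 0.4 0 0" --pt "0 -0.05 0.7 0 0" --pt "0 -0.05 1.0 0 0" --pt "0 -0.05 1.4 0 0" --pt "0 -0.05 1.8 0 0" --pt "0 -0.05 2.3 0 0" --pt "0 -0.05 2.8 0 0" --pt "0 -0.05 3.2 0 0" --pt "0 -0.05 3.4 0 0"

```text
clock: 12.43
ee_pos: [483.2, 16.6, 102.6]
ee_rot: [[0.999, 0.036, 0.003], [0.036, -0.999, -0.0], [0.002, 0.0, -1.0]]
wrist_force: [-0.2, -0.3, -0.9]
grip_width: 16.1
```

Run:
```python
from h import *
q=shot('side','side3')
s=readout.sense();print(s['ee_pos'],s['grip_width'],s['wrist_force'])
```

```text
[483.40680408  16.61933243 102.77757814] 15.86358641299756 [-0.02752536 -0.68984241 -0.03040365]
```

View pics/side3.png

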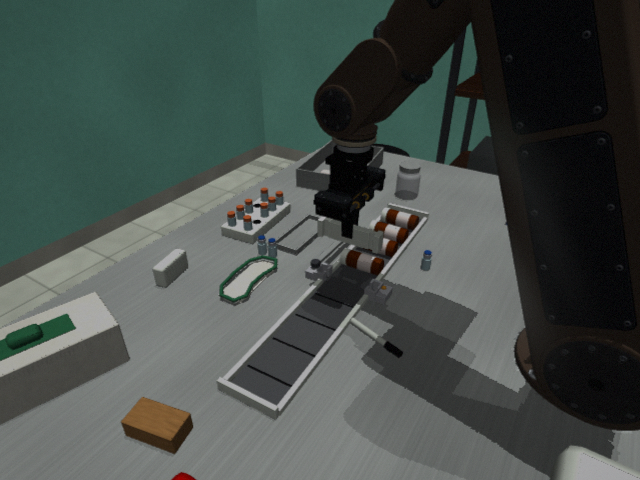

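Run:
```python
from h import *
q=optics.read_camera('top')
a=ray(q,[[324,171.8],[386.4,171.6],[386.2,194.6],[324.7,194.8]],16);print(a.round(1),a.mean(0), np.linalg.norm(a-np.roll(a,1,0),axis=1))
print(np.degrees(np.arctan2(a[0,0]-a[1,0],a[0,1]-a[1,1])),readout.sense()['joints'])
```

```text
[[ 717.3  -22.3   16. ]
 [ 722.  -201.1   16. ]
 [ 654.  -199.8   16. ]
 [ 649.6  -25.2   16. ]] [ 685.72365477 -112.07305479   16.        ] [ 67.69288993 178.83769408  67.96367414 174.66437113]
-1.499771762357546 [-5.86383767e+00  2.32915270e+01  1.14155901e+02 -5.77101012e-03
  4.24228103e+01  8.20812763e+01]
```

step_arm --pt "0.3 -0.2 0 1.0 0" --pt "0.6 -0.4 0 2.0 0" --pt "1.0 -0.6 0 3.0 0" --pt "1.4 -0.9 0 4.0 0" --pt "1.8 -1.2 0 5.0 0" --pt "2.2 -1.4 0 6.0 0" --pt "2.6 -1.7 0 7.0 0" --pt "3.0 -1.9 0 8.0 0" --pt "3.4 -2.1 0 9.0 0" --pt "3.8 -2.4 0 10.0 0"

```text
clock: 13.37
ee_pos: [596.8, -55.4, 99.5]
ee_rot: [[0.611, 0.791, -0.001], [0.791, -0.611, 0.0], [-0.001, -0.001, -1.0]]
wrist_force: [0.4, -0.2, -1.4]
grip_width: 15.8
```

step_arm --pt "0.4 -0.3 0 1.0 0" --pt "0.8 -0.5 0 2.0 0" --pt "1.2 -0.8 0 3.0 0" --pt "1.6 -1.0 0 4.0 0" --pt "2.0 -1.3 0 5.0 0" --pt "2.4 -1.5 0 6.0 0" --pt "2.8 -1.75 0 7.0 0" --pt "3.0 -1.85 0 8.0 0" --pt "3.0 -1.85 0 8.0 0" --pt "3.0 -1.85 0 8.0 0"

```text
clock: 14.2
ee_pos: [686.1, -110.8, 99.3]
ee_rot: [[-0.033, 0.999, -0.002], [0.999, 0.033, 0.001], [0.001, -0.002, -1.0]]
wrist_force: [-1.2, 0.9, -0.9]
grip_width: 16.0
```

Run:
```python
from h import *
q=shot('side','side4');im=cv2.imread('pics/side4.png');cv2.imwrite('pics/s4.png',cv2.resize(im[130:290,210:410],None,fx=4,fy=3.7,interpolation=cv2.INTER_CUBIC))
q=shot('top','top4');im=cv2.imread('pics/top4.png');cv2.imwrite('pics/t4.png',cv2.resize(im[140:290,250:450],None,fx=4,fy=4,interpolation=cv2.INTER_CUBIC))
s=readout.sense();print(s['ee_pos'],s['grip_width'],s['wrist_force'],s['joints'])
```

```text
[ 686.03193894 -110.56853648   99.90896879] 15.993389975220532 [-0.63628597 -0.01995595 -1.30993261] [-1.45991639e+01  3.85607971e+01  8.33028446e+01  4.31832361e-03
  5.82008547e+01 -1.65087639e+01]
```

View pics/s4.png

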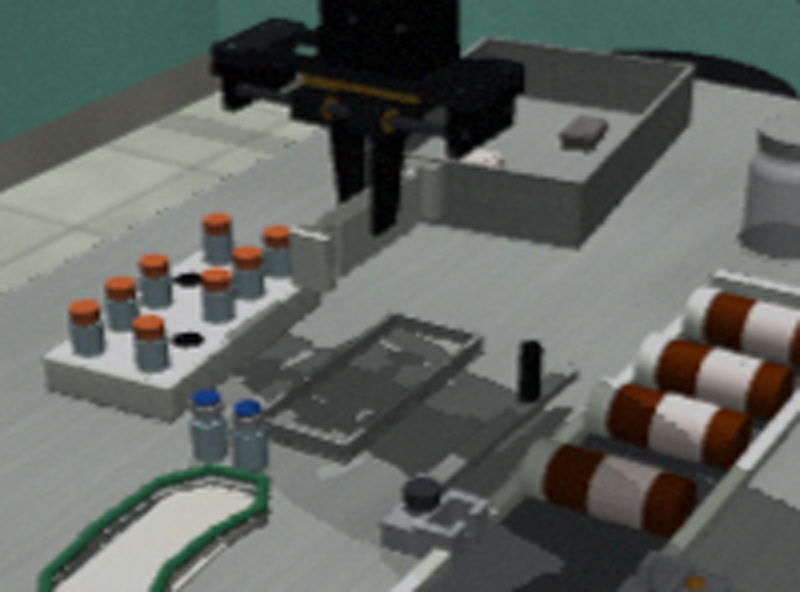

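View pics/t4.png

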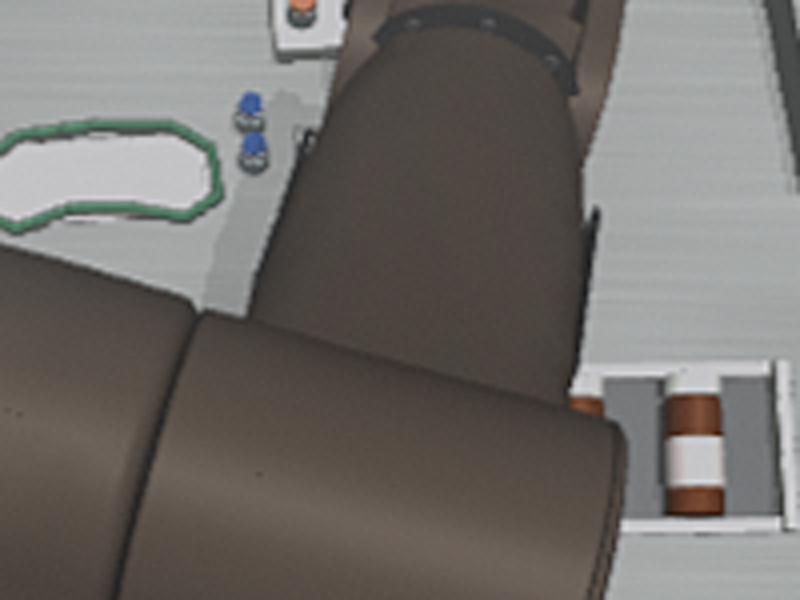

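step_arm --pt "0 0 -0.4 0 0" --pt "0 0 -0.9 0 0" --pt "0 0 -1.5 0 0" --pt "0 0 -2.1 0 0" --pt "0 0 -2.6 0 0" --pt "0 0 -3.0 0 0" --pt "0 0 -3.3 0 0" --pt "0 0 -3.5 0 0" --pt "0 0 -3.6 0 0" --pt "0 0 -3.62 0 0"

```text
clock: 15.13
ee_pos: [686.7, -110.9, -8.4]
ee_rot: [[-0.036, 0.999, -0.0], [0.999, 0.036, 0.0], [0.0, -0.0, -1.0]]
wrist_force: [0.3, 0.4, -1.1]
grip_width: 15.9
```

Run:
```python
from h import *
q=shot('side','side5');im=cv2.imread('pics/side5.png');cv2.imwrite('pics/s5.png',cv2.resize(im[130:290,210:410],None,fx=4,fy=3.7,interpolation=cv2.INTER_CUBIC))
s=readout.sense();print(s['ee_pos'],s['grip_width'],s['wrist_force'])
```

```text
[ 686.85322677 -110.97601855   -8.02684322] 15.78044665866471 [-0.68207434  0.97314301 -0.27210635]
```

View pics/s5.png

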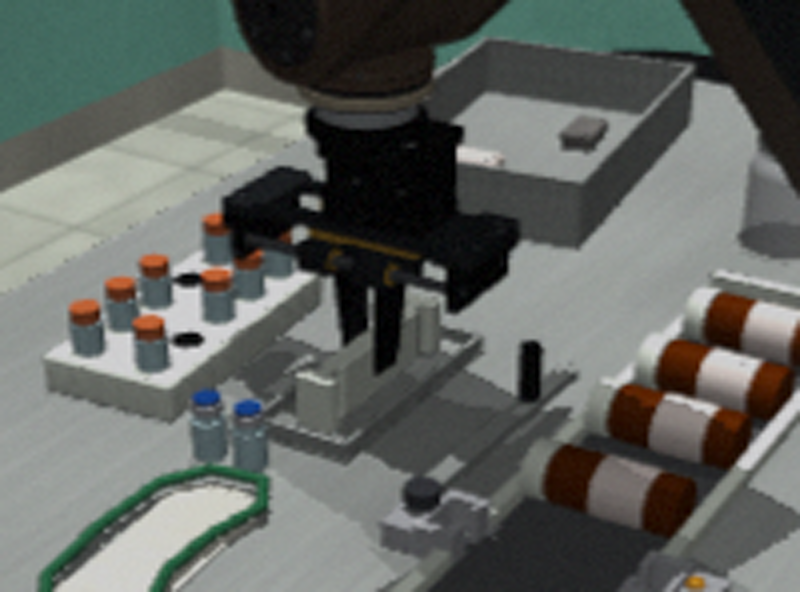

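step_arm --pt "0 0 -0.03 0 0" --pt "0 0 -0.05 0 0" --pt "0 0 -0.05 0 30" --pt "0 0 -0.05 0 30" --pt "0 0 -0.05 0 30" --pt "0 0 -0.05 0 30" --pt "0 0 -0.05 0 30" --pt "0 0 0.1 0 30" --pt "0 0 0.4 0 30" --pt "0 0 0.8 0 30"

```text
clock: 16.02
ee_pos: [686.4, -110.9, 16.2]
ee_rot: [[-0.036, 0.999, -0.001], [0.999, 0.036, 0.0], [0.0, -0.001, -1.0]]
wrist_force: [-0.4, -0.3, 0.3]
grip_width: 28.7
```

step_arm --pt "0 0 0.4 0 30" --pt "0 0 0.9 0 30" --pt "0 0 1.5 0 30" --pt "0 0 2.2 0 30" --pt "0 0 2.9 0 30" --pt "0 0 3.5 0 30"

```text
clock: 16.52
ee_pos: [687.1, -111.0, 124.0]
ee_rot: [[-0.036, 0.999, 0.002], [0.999, 0.036, -0.001], [-0.001, 0.002, -1.0]]
wrist_force: [0.1, 0.3, 0.5]
grip_width: 28.7
```

Run:
```python
from h import *
q=shot('side','side6');im=cv2.imread('pics/side6.png');cv2.imwrite('pics/s6.png',cv2.resize(im[130:290,210:410],None,fx=4,fy=3.7,interpolation=cv2.INTER_CUBIC))
s=readout.sense();print(s['ee_pos'],s['grip_width'],s['wrist_force'])
```

```text
[ 688.44391105 -111.34050692  127.62972609] 28.587334999302513 [1.6514346  0.07328411 2.76836028]
```

View pics/s6.png

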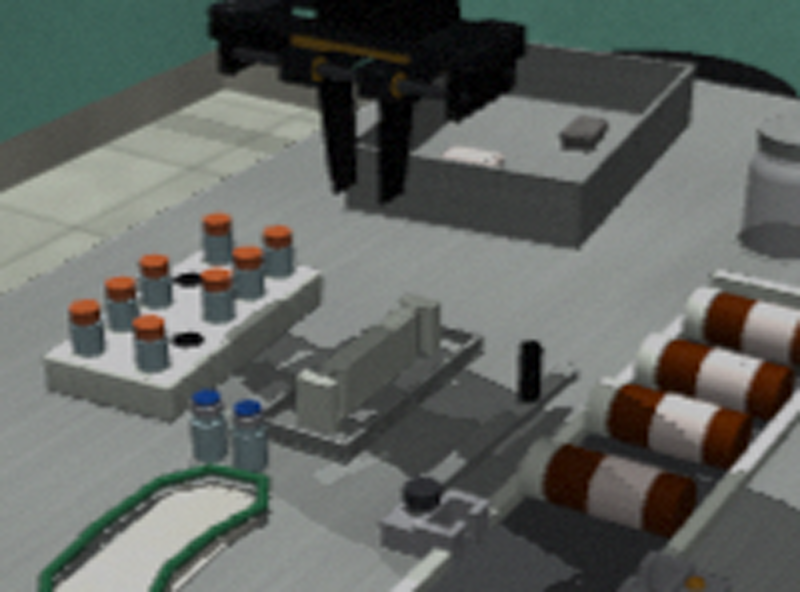

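```bash
cat >> h.py <<'E'
O=np.array([482.6,17.0]); A=np.radians(2.1); EX=np.array([np.cos(A),np.sin(A)]); EY=np.array([-np.sin(A),np.cos(A)])
def tw(x,y,z): 
    x,y,z=np.broadcast_arrays(x,y,z); return np.c_[O+np.outer(x,EX)+np.outer(y,EY),z]
def wt(P): P=np.atleast_2d(P)[:,:2]-O; return np.c_[P@EX,P@EY]
def bottles(p,zz=20):
    ys=np.arange(-372,358,0.5); col=p['color'].astype(np.float32); sat=col[...,0]-col[...,2]
    out={}
    for x in (-36,-30,22,28):
        uv=proj(p,tw(x,ys,zz)).astype(np.float32)
        s=cv2.remap(sat,uv[:,0].copy(),uv[:,1].copy(),cv2.INTER_LINEAR).ravel(); m=s>35
        e=np.flatnonzero(np.diff(np.r_[0,m.astype(int),0])); segs=[(round((ys[a]+ys[b-1])/2,1),round(ys[b-1]-ys[a],1)) for a,b in zip(e[::2],e[1::2]) if b-a>20]
        out[x]=segs
    return out
E
python3 - <<'E'
from h import *
p=optics.read_camera('top'); now=p['color']
for i,c in enumerate((cv2.imread('pics/top0.png')[...,::-1],now)):
    p['color']=c; b=bottles(p)
    for k in b: print(i,k,b[k])
E
```

```text
0 -36 [(np.float64(-317.8), np.float64(33.5)), (np.float64(-236.8), np.float64(30.5)), (np.float64(-166.2), np.float64(30.5)), (np.float64(-77.5), np.float64(26.0))]
0 -30 [(np.float64(-319.2), np.float64(26.5)), (np.float64(-165.0), np.float64(22.0)), (np.float64(-78.8), np.float64(20.5))]
0 22 [(np.float64(-321.2), np.float64(29.5)), (np.float64(-239.8), np.float64(28.5)), (np.float64(-168.0), np.float64(28.0)), (np.float64(-79.0), np.float64(24.0))]
0 28 [(np.float64(-321.5), np.float64(29.0)), (np.float64(-239.8), np.float64(28.5)), (np.float64(-167.2), np.float64(27.5)), (np.float64(-79.2), np.float64(23.5))]
1 -36 [(np.float64(-317.8), np.float64(34.5))]
1 -30 [(np.float64(-319.0), np.float64(28.0))]
1 22 [(np.float64(-320.0), np.float64(32.0)), (np.float64(-243.2), np.float64(22.5))]
1 28 [(np.float64(-320.5), np.float64(32.0)), (np.float64(-244.2), np.float64(20.5))]
```

step_arm --pt "-0.5 0 0 0 53" --pt "-1.2 0 0 0 53" --pt "-2.0 0.1 0 0 53" --pt "-2.9 0.1 0 0 53" --pt "-3.8 0.1 0 0 53" --pt "-4.7 0.2 0 0 53" --pt "-5.5 0.2 0 0 53" --pt "-6.2 0.23 0 0 53" --pt "-6.6 0.23 0 0 53" --pt "-6.66 0.23 0 0 53"

```text
clock: 17.45
ee_pos: [484.9, -103.8, 121.0]
ee_rot: [[-0.035, 0.999, -0.001], [0.999, 0.035, 0.0], [0.0, -0.001, -1.0]]
wrist_force: [0.8, -0.7, -0.0]
grip_width: 50.5
```

step_arm --pt "0 0 -0.5 0 53" --pt "0 0 -1.1 0 53" --pt "0 0 -1.8 0 53" --pt "0 0 -2.4 0 53" --pt "0 0 -2.8 0 53" --pt "0 0 -2.8 0 53" --pt "0 0 -2.8 0 53"

```text
clock: 18.03
ee_pos: [487.2, -104.1, 36.6]
ee_rot: [[-0.036, 0.999, -0.001], [0.999, 0.036, 0.0], [0.0, -0.001, -1.0]]
wrist_force: [1.0, -0.1, 1.3]
grip_width: 50.5
```

Run:
```python
from h import *
q=shot('side','side7');im=cv2.imread('pics/side7.png');cv2.imwrite('pics/s7.png',cv2.resize(im[150:310,270:470],None,fx=4,fy=3.7,interpolation=cv2.INTER_CUBIC))
s=readout.sense();print(s['ee_pos'],s['grip_width'],s['wrist_force'])
```

```text
[ 487.49203062 -104.16510258   37.13843785] 50.70169577155487 [0.66050946 0.05773008 0.1834408 ]
```

View pics/s7.png

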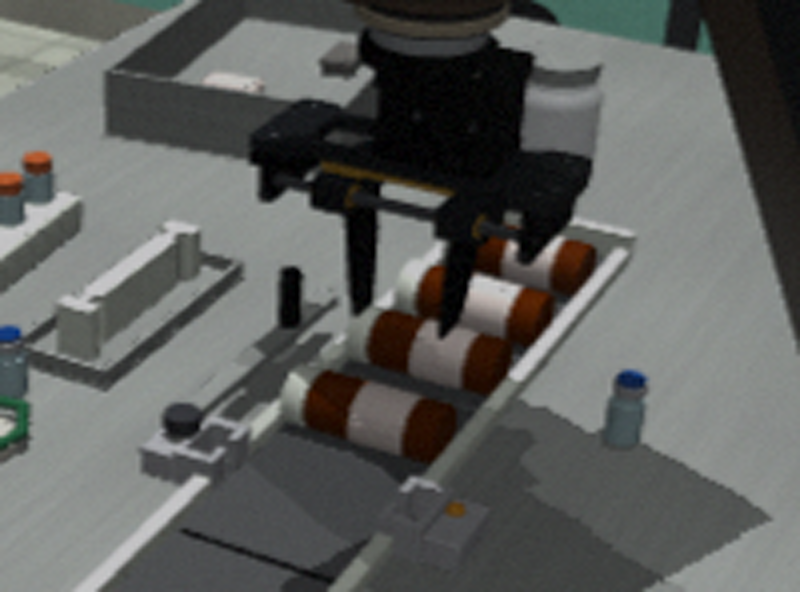

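step_arm --pt "0 0 -0.2 0 53" --pt "0 0 -0.4 0 53" --pt "0 0 -0.6 0 53" --pt "0 0 -0.8 0 53" --pt "0 0 -1.0 0 53" --pt "0 0 -1.2 0 53" --pt "0 0 -1.4 0 53" --pt "0 0 -1.6 0 53" --pt "0 0 -1.66 0 53"

```text
clock: 18.83
ee_pos: [486.6, -104.0, -14.0]
ee_rot: [[-0.036, 0.999, -0.001], [0.999, 0.036, 0.0], [0.0, -0.001, -1.0]]
wrist_force: [0.4, 0.3, -0.7]
grip_width: 50.3
```

Run:
```python
from h import *
q=shot('side','side8');im=cv2.imread('pics/side8.png');cv2.imwrite('pics/s8.png',cv2.resize(im[150:310,270:470],None,fx=4,fy=3.7,interpolation=cv2.INTER_CUBIC))
s=readout.sense();print(s['ee_pos'],s['grip_width'],s['wrist_force'])
```

```text
[ 486.58500299 -103.96503721  -13.84539734] 50.33009414089117 [-0.60602606 -1.22321868 -0.36279068]
```

View pics/s8.png

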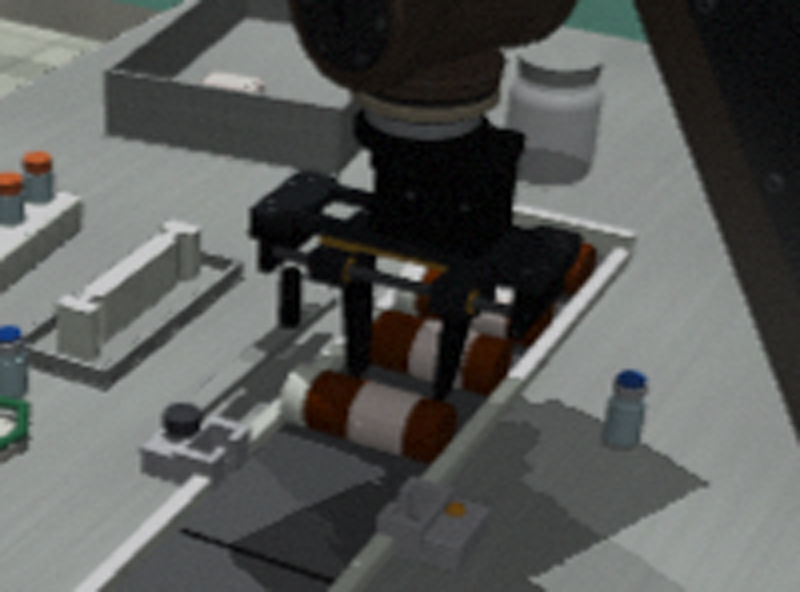

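step_arm --pt "0 0.05 0 0 53" --pt "0 0.15 0 0 53" --pt "-0.01 0.3 0 0 53" --pt "-0.02 0.5 0 0 53" --pt "-0.03 0.7 0 0 53" --pt "-0.03 0.9 0 0 53" --pt "-0.04 1.1 0 0 53" --pt "-0.05 1.3 0 0 53" --pt "-0.06 1.5 0 0 53" --pt "-0.06 1.7 0 0 53"

```text
clock: 19.72
ee_pos: [485.1, -52.4, -12.9]
ee_rot: [[-0.036, 0.999, 0.0], [0.999, 0.036, 0.0], [0.0, 0.0, -1.0]]
wrist_force: [-0.0, 0.1, 0.9]
grip_width: 50.5
```

step_arm --pt "-0.01 0.2 0 0 53" --pt "-0.02 0.4 0 0 53" --pt "-0.02 0.6 0 0 53" --pt "-0.03 0.8 0 0 53" --pt "-0.04 1.0 0 0 53" --pt "-0.04 1.2 0 0 53" --pt "-0.05 1.4 0 0 53" --pt "-0.06 1.6 0 0 53" --pt "-0.07 1.8 0 0 53" --pt "-0.07 2.0 0 0 53"

```text
clock: 20.55
ee_pos: [482.9, 7.5, -12.9]
ee_rot: [[-0.036, 0.999, 0.0], [0.999, 0.036, 0.0], [0.0, 0.0, -1.0]]
wrist_force: [0.5, -1.3, 0.0]
grip_width: 50.4
```

Run:
```python
from h import *
q=shot('side','side9')
s=readout.sense();print(s['ee_pos'],s['grip_width'],s['wrist_force'],wt(s['ee_pos']))
```

```text
[482.87370872   8.21731818 -12.92642339] 50.055689680569884 [ 0.05943017  0.88195998 -0.42627008] [[-0.04830514 -8.78681301]]
```

View pics/side9.png

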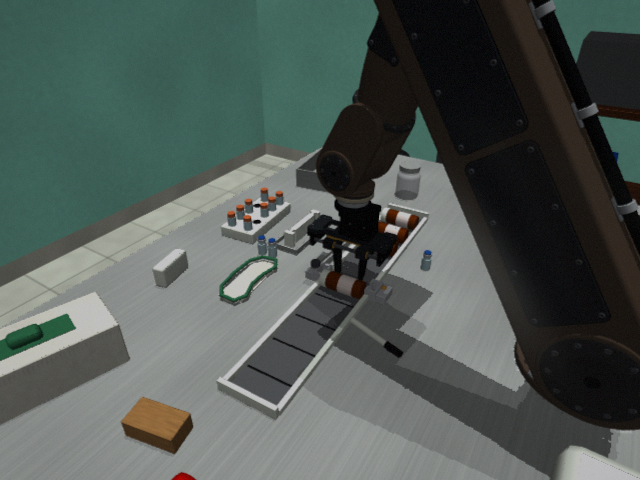

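step_arm --pt "-0.01 0.2 0 0 53" --pt "-0.02 0.4 0 0 53" --pt "-0.02 0.6 0 0 53" --pt "-0.03 0.8 0 0 53" --pt "-0.04 1.0 0 0 53" --pt "-0.04 1.2 0 0 53" --pt "-0.05 1.4 0 0 53" --pt "-0.06 1.6 0 0 53" --pt "-0.07 1.8 0 0 53" --pt "-0.07 2.0 0 0 53"

```text
clock: 21.43
ee_pos: [480.9, 67.6, -12.9]
ee_rot: [[-0.036, 0.999, 0.0], [0.999, 0.036, -0.0], [-0.0, 0.0, -1.0]]
wrist_force: [0.3, 0.3, -0.1]
grip_width: 50.3
```

step_arm --pt "-0.01 0.2 0 0 53" --pt "-0.02 0.4 0 0 53" --pt "-0.02 0.6 0 0 53" --pt "-0.03 0.8 0 0 53" --pt "-0.04 1.0 0 0 53" --pt "-0.04 1.2 0 0 53" --pt "-0.05 1.4 0 0 53" --pt "-0.06 1.6 0 0 53" --pt "-0.07 1.8 0 0 53" --pt "-0.07 2.0 0 0 53"

```text
clock: 22.27
ee_pos: [478.7, 127.5, -13.0]
ee_rot: [[-0.036, 0.999, 0.0], [0.999, 0.036, -0.0], [-0.0, 0.0, -1.0]]
wrist_force: [0.1, 1.0, 0.1]
grip_width: 50.3
```

step_arm --pt "-0.01 0.2 0 0 53" --pt "-0.02 0.4 0 0 53" --pt "-0.02 0.6 0 0 53" --pt "-0.03 0.8 0 0 53" --pt "-0.04 1.0 0 0 53" --pt "-0.04 1.2 0 0 53" --pt "-0.05 1.4 0 0 53" --pt "-0.06 1.6 0 0 53" --pt "-0.07 1.8 0 0 53" --pt "-0.07 2.0 0 0 53"

```text
clock: 23.1
ee_pos: [476.7, 187.5, -12.9]
ee_rot: [[-0.036, 0.999, 0.0], [0.999, 0.036, -0.0], [-0.0, 0.0, -1.0]]
wrist_force: [-0.1, -0.0, 0.0]
grip_width: 50.4
```

step_arm --pt "-0.01 0.2 0 0 53" --pt "-0.02 0.4 0 0 53" --pt "-0.02 0.6 0 0 53" --pt "-0.03 0.8 0 0 53" --pt "-0.04 1.0 0 0 53" --pt "-0.04 1.2 0 0 53" --pt "-0.05 1.4 0 0 53" --pt "-0.06 1.6 0 0 53" --pt "-0.07 1.8 0 0 53" --pt "-0.07 2.0 0 0 53"

```text
clock: 23.93
ee_pos: [474.5, 247.5, -13.0]
ee_rot: [[-0.036, 0.999, -0.0], [0.999, 0.036, -0.0], [-0.0, -0.0, -1.0]]
wrist_force: [-0.1, 0.0, 0.1]
grip_width: 50.6
```

Run:
```python
from h import *
q=shot('side','side10')
s=readout.sense();print(s['ee_pos'],s['grip_width'],s['wrist_force'],wt(s['ee_pos']))
q=shot('top','top10');b=bottles(q)
for k in b: print(k,b[k])
```

```text
[474.68331547 248.29544859 -12.91061289] 50.597047485870384 [-0.32969774  0.09330533  0.15318077] [[  0.56415541 231.43020581]]
-36 [(np.float64(-318.2), np.float64(32.5)), (np.float64(-237.0), np.float64(30.0)), (np.float64(-166.8), np.float64(29.5))]
-30 [(np.float64(-319.0), np.float64(26.0)), (np.float64(-165.0), np.float64(21.0))]
22 [(np.float64(-321.2), np.float64(29.5)), (np.float64(-239.8), np.float64(28.5)), (np.float64(-168.0), np.float64(28.0))]
28 [(np.float64(-321.5), np.float64(29.0)), (np.float64(-240.0), np.float64(28.0)), (np.float64(-167.2), np.float64(26.5))]
```

View pics/side10.png

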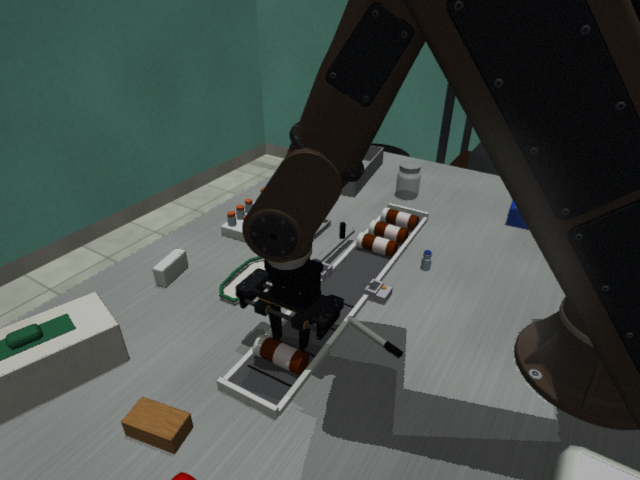

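View pics/top10.png

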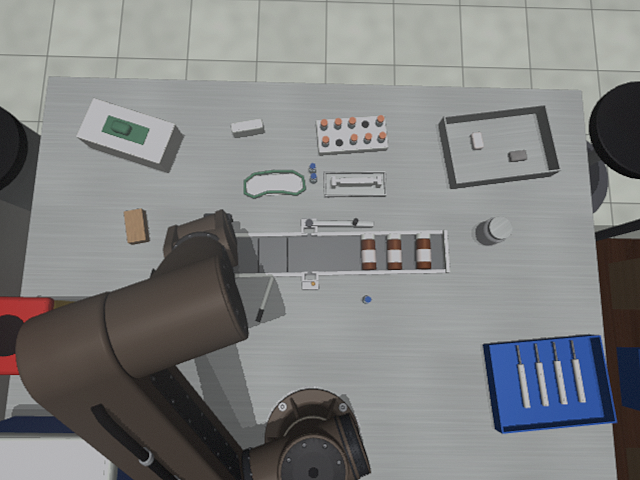

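step_arm --pt "0 0.15 0 0 53" --pt "-0.01 0.3 0 0 53" --pt "-0.02 0.45 0 0 53" --pt "-0.02 0.6 0 0 53" --pt "-0.03 0.75 0 0 53" --pt "-0.03 0.88 0 0 53" --pt "-0.04 1.0 0 0 53" --pt "-0.04 1.1 0 0 53" --pt "-0.04 1.17 0 0 53" --pt "-0.04 1.2 0 0 53"

```text
clock: 24.87
ee_pos: [473.4, 283.3, -12.9]
ee_rot: [[-0.036, 0.999, 0.0], [0.999, 0.036, 0.0], [0.0, 0.0, -1.0]]
wrist_force: [-0.8, -0.1, -0.0]
grip_width: 50.6
```

step_arm --pt "0 0 0 0 53" --pt "0.01 -0.2 0 0 53" --pt "0.02 -0.5 0 0 53" --pt "0.02 -0.5 0.5 0 53" --pt "0.02 -0.5 1.2 0 53" --pt "0.02 -0.5 2.2 0 53" --pt "0.02 -0.5 3.2 0 53"

```text
clock: 25.45
ee_pos: [473.6, 266.7, 83.7]
ee_rot: [[-0.035, 0.999, -0.002], [0.999, 0.035, -0.001], [-0.001, -0.002, -1.0]]
wrist_force: [0.0, 0.4, -0.3]
grip_width: 50.7
```

Run:
```python
from h import *
q=shot('side','side11');im=cv2.imread('pics/side11.png');cv2.imwrite('pics/s11.png',cv2.resize(im[280:430,200:350],None,fx=4,fy=4,interpolation=cv2.INTER_CUBIC))
for r in models.recognise(q,'bottle_1_mid'):print(r,wt(r['point']))
W=cloud(q)
for r in models.outline_of(q,'bottle_1_mid')[:4]:
    Q=W[r['mask']]; t=wt(Q); print(r['p'],r['mask'].sum(),np.nanpercentile(t,[2,50,98],axis=0).round(1).tolist(),np.nanpercentile(Q[:,2],[2,98]))
```

```text
{'point': [462.2, 323.2, 32.3], 'p': 0.78} [[ -9.16599563 306.74188583]]
0.97 1360 [[-49.9, 286.7], [-9.4, 310.2], [44.8, 320.1]] [10.32023683 39.89401038]
```

View pics/s11.png

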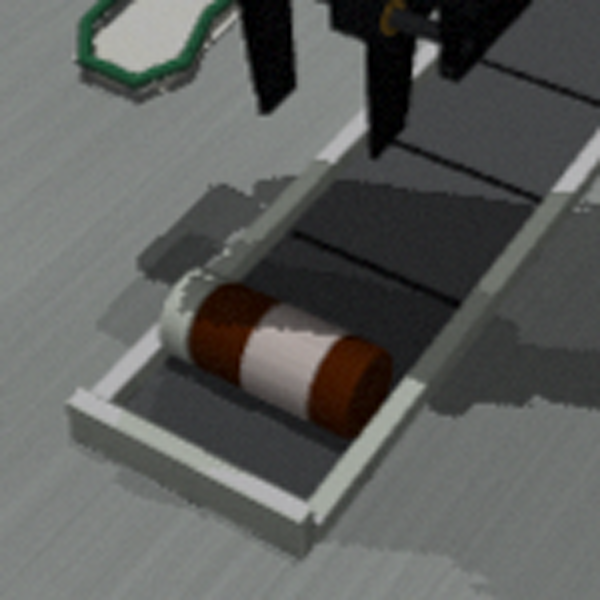

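```bash
cat >> h.py <<'E'
from scipy.optimize import least_squares
def cyl(p,ylo,yhi):
    W=cloud(p).reshape(-1,3); t=wt(W); ok=(np.abs(t[:,0])<46)&(t[:,1]>ylo)&(t[:,1]<yhi)&(W[:,2]>9)&(W[:,2]<45)
    C=p['color'].reshape(-1,3).astype(int); ok&=(C.max(1)>60)
    x=t[ok,0];y=t[ok,1];z=W[ok,2]
    f=least_squares(lambda q:np.hypot(y-q[0]-q[1]*x,z-q[2])-20,[np.median(y),0,20],loss='soft_l1',f_scale=2)
    return ok.sum(),f.x.round(3),np.abs(f.fun).mean().round(2)
E
python3 - <<'E'
from h import *
q=optics.read_camera('side')
print(cyl(q,275,330))
s=readout.sense();print(wt(s['ee_pos']),s['ee_pos'])
E
```

```text
(np.int64(704), array([ 2.99757e+02, -1.00000e-02,  1.90140e+01]), np.float64(0.86))
[[  0.73875718 250.39809694]] [474.1627461  267.25699883  83.41873582]
```

step_arm --pt "0 -0.3 0 0 53" --pt "0.03 -0.9 0 0 53" --pt "0.06 -1.8 0 0 53" --pt "0.1 -2.8 0 0 53" --pt "0.14 -3.8 0 0 53" --pt "0.17 -4.8 0 0 53" --pt "0.21 -5.8 0 0 53" --pt "0.25 -6.8 0 0 53" --pt "0.28 -7.8 0 0 53" --pt "0.32 -8.8 0 0 53"

```text
clock: 26.48
ee_pos: [482.3, 1.9, 81.7]
ee_rot: [[-0.036, 0.999, -0.003], [0.999, 0.036, 0.0], [0.0, -0.003, -1.0]]
wrist_force: [0.7, -0.1, -0.1]
grip_width: 50.1
```

step_arm --pt "0.03 -1.0 0 0 53" --pt "0.07 -2.0 0 0 53" --pt "0.1 -3.0 0 0 53" --pt "0.14 -4.0 0 0 53" --pt "0.18 -5.0 0 0 53" --pt "0.21 -5.8 0 0 53" --pt "0.23 -6.2 0 0 53" --pt "0.23 -6.3 0 0 53" --pt "0.23 -6.3 0 0 53"

```text
clock: 27.23
ee_pos: [489.7, -185.2, 82.2]
ee_rot: [[-0.034, 0.999, -0.001], [0.999, 0.034, 0.001], [0.001, -0.001, -1.0]]
wrist_force: [0.0, -0.2, -0.0]
grip_width: 50.2
```

Run:
```python
from h import *
s=readout.sense();print(wt(s['ee_pos']),s['ee_pos'])
q=shot('top','top12');print('top',cyl(q,275,330)); b=bottles(q)
for k in b: print(k,b[k])
im=cv2.imread('pics/top12.png');cv2.imwrite('pics/t12.png',cv2.resize(im[220:290,165:315],None,fx=5,fy=5,interpolation=cv2.INTER_CUBIC))
q=shot('side','side12');print('side',cyl(q,275,330))
for lo in (-190,-265,-345): print(lo,cyl(q,lo,lo+45))
# side mark lines check: sample dark along lane at z=0
g=cv2.cvtColor(q['color'],cv2.COLOR_RGB2GRAY).astype(np.float32)
for c in ('side','top'):
  q=optics.read_camera(c);g=cv2.cvtColor(q['color'],cv2.COLOR_RGB2GRAY).astype(np.float32)
  for x in (-25,0,25):
   L=[]
   for y in (222,142,62):
    ys=np.arange(y-9,y+9.1,.5);uv=proj(q,tw(x,ys,0)).astype(np.float32);v=cv2.remap(g,uv[:,0].copy(),uv[:,1].copy(),cv2.INTER_LINEAR).ravel();k=np.clip(np.median(v)-v-3,0,None);L.append(round(float((k*ys).sum()/max(k.sum(),1e-3)),1))
   print(c,x,L)
```

```text
[[  -0.2666821  -202.31436081]] [ 489.74704551 -185.18825745   82.22311886]
top (np.int64(505), array([ 3.00239e+02, -5.00000e-03,  2.08050e+01]), np.float64(1.54))
-36 [(np.float64(303.2), np.float64(25.5))]
-30 [(np.float64(304.2), np.float64(23.5))]
22 [(np.float64(303.0), np.float64(26.0))]
28 [(np.float64(302.5), np.float64(25.0))]
side (np.int64(986), array([ 2.99747e+02, -7.00000e-03,  1.88510e+01]), np.float64(0.82))
-190 (np.int64(201), array([-1.64256e+02, -1.60000e-02,  1.88620e+01]), np.float64(1.19))
-265 (np.int64(134), array([-2.36068e+02, -2.90000e-02,  1.84230e+01]), np.float64(1.42))
-345 (np.int64(217), array([-3.1696e+02, -4.7000e-02,  1.8260e+01]), np.float64(1.42))
side -25 [220.4, 140.4, 60.4]
side 0 [219.9, 140.1, 60.6]
side 25 [220.3, 140.3, 60.2]
top -25 [221.2, 0.0, 0.0]
top 0 [219.8, 0.0, 0.0]
top 25 [220.8, 142.7, 53.8]
```

View pics/t12.png

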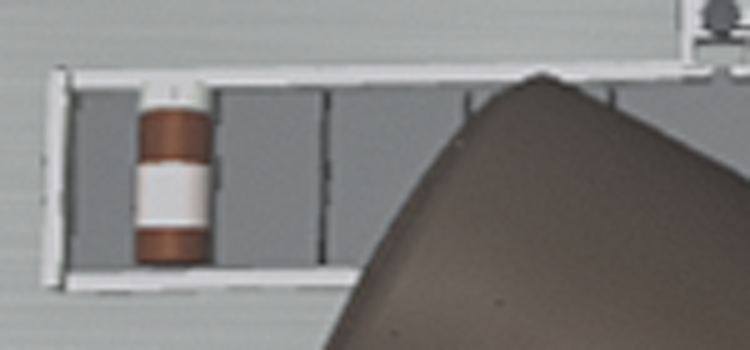

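step_arm --pt "0 0 -0.4 0 53" --pt "0 0 -1.0 0 53" --pt "0 0 -1.6 0 53" --pt "0 0 -2.1 0 53" --pt "0 0 -2.4 0 53" --pt "0 0 -2.6 0 53" --pt "0 0 -2.8 0 53" --pt "0 0 -3.0 0 53" --pt "0 0 -3.15 0 53" --pt "0 0 -3.2 0 53"

```text
clock: 28.27
ee_pos: [490.5, -185.0, -13.3]
ee_rot: [[-0.036, 0.999, 0.0], [0.999, 0.036, 0.0], [0.0, 0.0, -1.0]]
wrist_force: [0.3, -0.2, 0.9]
grip_width: 50.1
```

Run:
```python
from h import *
q=shot('side','side13');im=cv2.imread('pics/side13.png');cv2.imwrite('pics/s13.png',cv2.resize(im[150:310,270:470],None,fx=4,fy=3.7,interpolation=cv2.INTER_CUBIC))
s=readout.sense();print(s['ee_pos'],s['grip_width'],s['wrist_force'],wt(s['ee_pos']))
```

```text
[ 490.45947182 -185.02745282  -13.26126019] 50.09597556620331 [ 0.12855819  0.10284737 -0.63715107] [[   0.45115822 -202.17977012]]
```

View pics/s13.png

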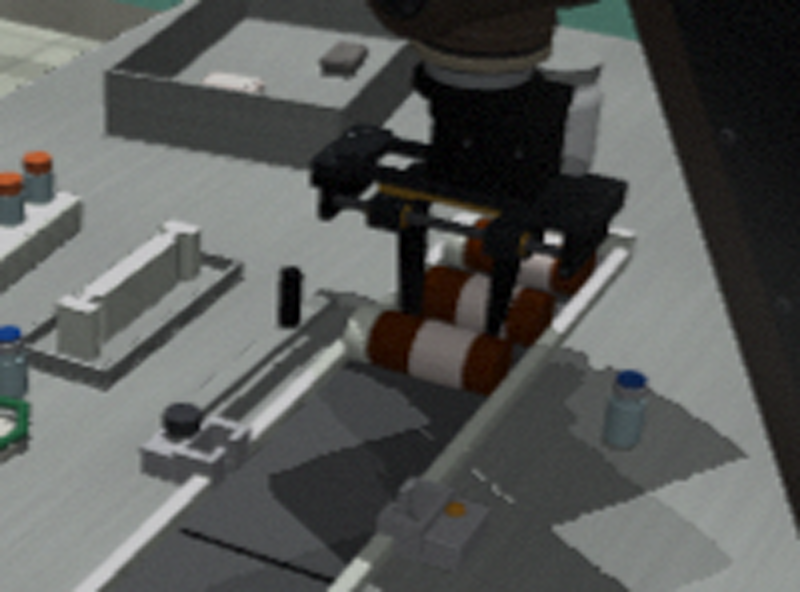

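step_arm --pt "0 0.05 0 0 53" --pt "0 0.15 0 0 53" --pt "-0.01 0.3 0 0 53" --pt "-0.02 0.5 0 0 53" --pt "-0.03 0.7 0 0 53" --pt "-0.03 0.9 0 0 53" --pt "-0.04 1.1 0 0 53" --pt "-0.05 1.3 0 0 53" --pt "-0.06 1.5 0 0 53" --pt "-0.06 1.7 0 0 53"

```text
clock: 29.15
ee_pos: [488.7, -133.4, -12.9]
ee_rot: [[-0.036, 0.999, 0.0], [0.999, 0.036, 0.0], [0.0, 0.0, -1.0]]
wrist_force: [0.3, 0.2, -0.7]
grip_width: 50.6
```

step_arm --pt "-0.01 0.2 0 0 53" --pt "-0.02 0.4 0 0 53" --pt "-0.02 0.6 0 0 53" --pt "-0.03 0.8 0 0 53" --pt "-0.04 1.0 0 0 53" --pt "-0.04 1.2 0 0 53" --pt "-0.05 1.4 0 0 53" --pt "-0.06 1.6 0 0 53" --pt "-0.07 1.8 0 0 53" --pt "-0.07 2.0 0 0 53"

```text
clock: 29.98
ee_pos: [486.5, -73.4, -13.0]
ee_rot: [[-0.036, 0.999, 0.0], [0.999, 0.036, 0.0], [0.0, 0.0, -1.0]]
wrist_force: [1.1, 0.1, 0.0]
grip_width: 50.6
```

step_arm --pt "-0.01 0.2 0 0 53" --pt "-0.02 0.4 0 0 53" --pt "-0.02 0.6 0 0 53" --pt "-0.03 0.8 0 0 53" --pt "-0.04 1.0 0 0 53" --pt "-0.04 1.2 0 0 53" --pt "-0.05 1.4 0 0 53" --pt "-0.06 1.6 0 0 53" --pt "-0.07 1.8 0 0 53" --pt "-0.07 2.0 0 0 53"

```text
clock: 30.82
ee_pos: [484.4, -13.5, -12.9]
ee_rot: [[-0.036, 0.999, 0.0], [0.999, 0.036, 0.0], [0.0, 0.0, -1.0]]
wrist_force: [-0.1, -1.1, 0.3]
grip_width: 50.6
```

Run:
```python
from h import *
q=shot('side','side14')
s=readout.sense();print(s['ee_pos'],s['grip_width'],s['wrist_force'],wt(s['ee_pos']))
```

```text
[484.342892   -12.74327892 -12.92363873] 50.46428789045297 [-0.82921322  0.96637879  0.04940739] [[  0.65181742 -29.78716917]]
```

View pics/side14.png

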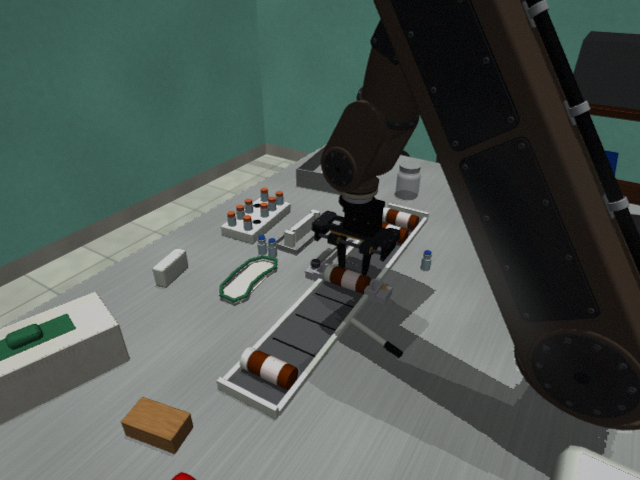

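step_arm --pt "-0.01 0.2 0 0 53" --pt "-0.02 0.4 0 0 53" --pt "-0.02 0.6 0 0 53" --pt "-0.03 0.8 0 0 53" --pt "-0.04 1.0 0 0 53" --pt "-0.04 1.2 0 0 53" --pt "-0.05 1.4 0 0 53" --pt "-0.06 1.6 0 0 53" --pt "-0.07 1.8 0 0 53" --pt "-0.07 2.0 0 0 53"

```text
clock: 31.7
ee_pos: [482.3, 46.6, -12.9]
ee_rot: [[-0.036, 0.999, 0.0], [0.999, 0.036, -0.0], [-0.0, 0.0, -1.0]]
wrist_force: [-0.1, -0.5, 0.7]
grip_width: 50.4
```

step_arm --pt "-0.01 0.2 0 0 53" --pt "-0.02 0.4 0 0 53" --pt "-0.02 0.6 0 0 53" --pt "-0.03 0.8 0 0 53" --pt "-0.04 1.0 0 0 53" --pt "-0.04 1.2 0 0 53" --pt "-0.05 1.4 0 0 53" --pt "-0.06 1.6 0 0 53" --pt "-0.07 1.8 0 0 53" --pt "-0.07 2.0 0 0 53"

```text
clock: 32.53
ee_pos: [480.2, 106.5, -12.9]
ee_rot: [[-0.036, 0.999, 0.0], [0.999, 0.036, -0.0], [-0.0, 0.0, -1.0]]
wrist_force: [-0.9, -0.6, 0.1]
grip_width: 50.1
```

step_arm --pt "-0.01 0.2 0 0 53" --pt "-0.02 0.4 0 0 53" --pt "-0.02 0.6 0 0 53" --pt "-0.03 0.8 0 0 53" --pt "-0.04 1.0 0 0 53" --pt "-0.04 1.2 0 0 53" --pt "-0.05 1.4 0 0 53" --pt "-0.06 1.6 0 0 53" --pt "-0.07 1.8 0 0 53" --pt "-0.07 2.0 0 0 53"

```text
clock: 33.37
ee_pos: [478.2, 166.5, -12.9]
ee_rot: [[-0.036, 0.999, 0.0], [0.999, 0.036, -0.0], [-0.0, 0.0, -1.0]]
wrist_force: [0.0, 0.4, 0.1]
grip_width: 50.5
```

step_arm --pt "0 0.15 0 0 53" --pt "-0.01 0.3 0 0 53" --pt "-0.02 0.45 0 0 53" --pt "-0.02 0.6 0 0 53" --pt "-0.03 0.75 0 0 53" --pt "-0.03 0.85 0 0 53" --pt "-0.03 0.92 0 0 53" --pt "-0.03 0.97 0 0 53" --pt "-0.03 1.0 0 0 53" --pt "-0.03 1.0 0 0 53"

```text
clock: 34.2
ee_pos: [477.3, 196.0, -12.9]
ee_rot: [[-0.036, 0.999, 0.0], [0.999, 0.036, -0.0], [-0.0, 0.0, -1.0]]
wrist_force: [0.4, 0.0, 0.3]
grip_width: 50.3
```

Run:
```python
from h import *
q=shot('side','side15')
s=readout.sense();print(s['ee_pos'],s['grip_width'],s['wrist_force'],wt(s['ee_pos']))
print(cyl(q,275,330))
```

```text
[477.30975818 195.9034379  -12.94436894] 50.48996397576347 [ 0.48650922  0.47553727 -0.22829597] [[  1.2689966  178.97713932]]
(np.int64(955), array([ 2.99829e+02, -5.00000e-03,  1.88430e+01]), np.float64(0.86))
```

View pics/side15.png

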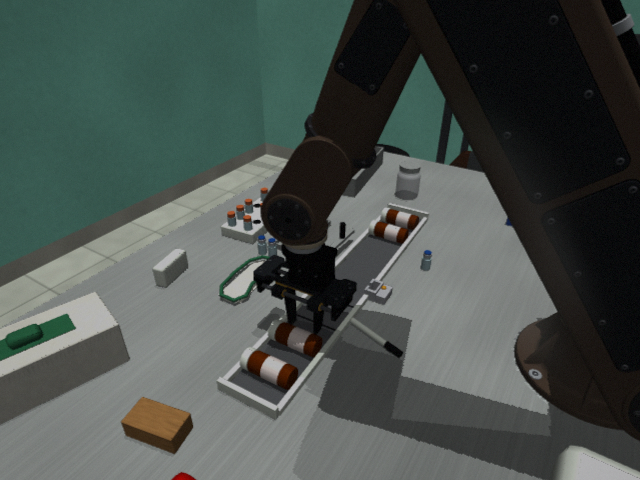

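step_arm --pt "0 0.08 0 0 53" --pt "-0.01 0.16 0 0 53" --pt "-0.01 0.24 0 0 53" --pt "-0.01 0.29 0 0 53" --pt "-0.01 0.3 0 0 53" --pt "-0.01 0.3 0 0 53" --pt "0 0.1 0 0 53" --pt "0 -0.2 0 0 53" --pt "0 -0.2 0.4 0 53" --pt "0 -0.2 1.0 0 53"

```text
clock: 35.08
ee_pos: [476.5, 188.5, 16.2]
ee_rot: [[-0.035, 0.999, -0.003], [0.999, 0.035, -0.001], [-0.001, -0.003, -1.0]]
wrist_force: [-0.3, 0.3, 0.8]
grip_width: 50.3
```

step_arm --pt "0 0 0.5 0 53" --pt "0 0 1.2 0 53" --pt "0 0 1.8 0 53" --pt "0 0 2.0 0 53" --pt "0 0 2.0 0 53"

```text
clock: 35.5
ee_pos: [478.0, 189.5, 78.2]
ee_rot: [[-0.035, 0.999, 0.003], [0.999, 0.035, 0.001], [0.001, 0.003, -1.0]]
wrist_force: [0.1, -0.2, 0.3]
grip_width: 50.4
```

Run:
```python
from h import *
q=shot('side','side16')
s=readout.sense();print(s['ee_pos'],s['grip_width'],s['wrist_force'],wt(s['ee_pos']))
print(cyl(q,275,330),cyl(q,198,245),cyl(q,-265,-215),cyl(q,-345,-295))
```

```text
[477.43978973 189.46097216  77.11461027] 50.53239681095589 [ 0.08646666  0.08350165 -0.09465622] [[  1.16286499 172.53423554]]
(np.int64(893), array([ 2.99891e+02, -9.00000e-03,  1.88090e+01]), np.float64(0.88)) (np.int64(578), array([ 2.21165e+02, -1.00000e-02,  1.89330e+01]), np.float64(0.9)) (np.int64(320), array([-2.35301e+02, -2.50000e-02,  1.84970e+01]), np.float64(1.31)) (np.int64(297), array([-3.16355e+02, -4.00000e-02,  1.82070e+01]), np.float64(1.41))
```

View pics/side16.png

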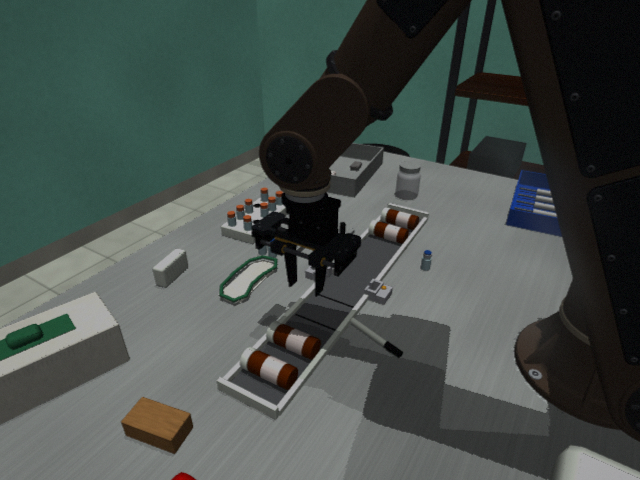

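step_arm --pt "0 -0.3 0 0 53" --pt "0.03 -0.9 0.1 0 53" --pt "0.06 -1.8 0.2 0 53" --pt "0.1 -2.8 0.2 0 53" --pt "0.14 -3.8 0.2 0 53" --pt "0.17 -4.8 0.2 0 53" --pt "0.21 -5.8 0.2 0 53" --pt "0.25 -6.8 0.2 0 53" --pt "0.28 -7.8 0.2 0 53" --pt "0.32 -8.8 0.2 0 53"

```text
clock: 36.38
ee_pos: [485.8, -76.0, 81.8]
ee_rot: [[-0.036, 0.999, -0.002], [0.999, 0.036, 0.001], [0.001, -0.002, -1.0]]
wrist_force: [0.0, 0.4, 0.2]
grip_width: 50.1
```

step_arm --pt "0.03 -1.0 0 0 53" --pt "0.07 -2.0 0 0 53" --pt "0.1 -3.0 0 0 53" --pt "0.13 -4.0 0 0 53" --pt "0.16 -5.0 0 0 53" --pt "0.18 -5.7 0 0 53" --pt "0.18 -6.1 0 0 53" --pt "0.18 -6.2 0 0 53" --pt "0.18 -6.2 0 0 53"

```text
clock: 37.13
ee_pos: [491.6, -260.2, 82.2]
ee_rot: [[-0.035, 0.999, -0.001], [0.999, 0.035, 0.001], [0.001, -0.001, -1.0]]
wrist_force: [-0.1, -0.1, 0.4]
grip_width: 50.3
```

Run:
```python
from h import *
s=readout.sense();print(s['ee_pos'],wt(s['ee_pos']))
q=shot('side','side17');im=cv2.imread('pics/side17.png');cv2.imwrite('pics/s17.png',cv2.resize(im[150:310,270:470],None,fx=4,fy=3.7,interpolation=cv2.INTER_CUBIC))
print(cyl(q,275,330),cyl(q,198,245),cyl(q,-265,-215),cyl(q,-345,-295))
```

```text
[ 491.59175329 -260.17723536   82.18815945] [[  -1.1710875  -277.32057259]]
(np.int64(987), array([ 2.99793e+02, -9.00000e-03,  1.89760e+01]), np.float64(0.82)) (np.int64(828), array([217.901,  -0.   ,  18.811]), np.float64(0.9)) (np.int64(218), array([-2.35251e+02, -2.70000e-02,  1.84520e+01]), np.float64(1.38)) (np.int64(228), array([-3.16413e+02, -2.40000e-02,  1.83260e+01]), np.float64(1.48))
```

View pics/s17.png

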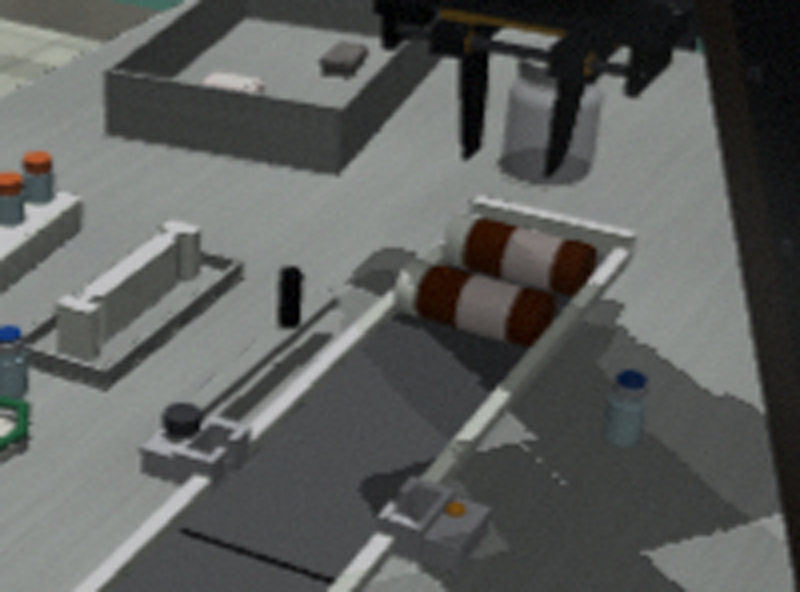

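Run:
```python
from h import *
q=shot('top','top17'); b=bottles(q)
for k in b: print(k,b[k])
print(cyl(q,275,330),cyl(q,195,245))
im=cv2.imread('pics/top17.png');cv2.imwrite('pics/t17.png',cv2.resize(im[220:290,165:315],None,fx=5,fy=5,interpolation=cv2.INTER_CUBIC))
q=optics.read_camera('side');print(cyl(q,195,245),cyl(q,190,250))
for r in models.recognise(q,'bottle_1_mid'):print(r,wt(r['point']))
```

```text
-36 [(np.float64(220.0), np.float64(28.0)), (np.float64(303.5), np.float64(25.0))]
-30 [(np.float64(219.5), np.float64(28.0)), (np.float64(304.2), np.float64(23.5))]
22 [(np.float64(219.8), np.float64(26.5)), (np.float64(302.5), np.float64(26.0))]
28 [(np.float64(219.5), np.float64(26.0)), (np.float64(302.5), np.float64(26.0))]
(np.int64(502), array([300.35 ,   0.   ,  20.617]), np.float64(1.64)) (np.int64(496), array([2.18292e+02, 1.30000e-02, 2.05740e+01]), np.float64(1.52))
(np.int64(838), array([ 2.17965e+02, -1.00000e-03,  1.88050e+01]), np.float64(0.93)) (np.int64(838), array([ 2.17965e+02, -1.00000e-03,  1.88050e+01]), np.float64(0.93))
{'point': [463.5, 324.1, 32.0], 'p': 0.59} [[ -7.83388938 307.59364457]]
{'point': [346.0, 142.2, 8.9], 'p': 0.39} [[-131.92046626  130.12144551]]
```

View pics/t17.png

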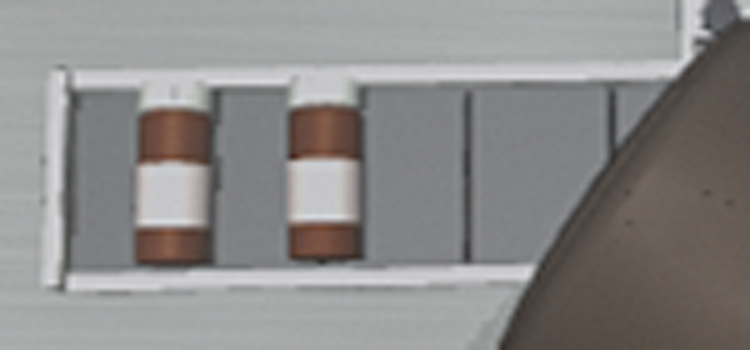

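step_arm --pt "0 0.3 0 0 53" --pt "-0.03 0.9 0 0 53" --pt "-0.06 1.8 0 0 53" --pt "-0.1 2.8 0 0 53" --pt "-0.14 3.8 0 0 53" --pt "-0.17 4.8 0 0 53" --pt "-0.21 5.8 0 0 53" --pt "-0.25 6.8 0 0 53" --pt "-0.28 7.8 0 0 53" --pt "-0.32 8.8 0 0 53"

```text
clock: 38.17
ee_pos: [482.0, 6.4, 83.3]
ee_rot: [[-0.037, 0.999, 0.0], [0.999, 0.037, 0.0], [0.0, 0.0, -1.0]]
wrist_force: [1.4, -0.5, 0.1]
grip_width: 50.5
```

step_arm --pt "-0.03 1.0 0 0 53" --pt "-0.07 2.0 0 0 53" --pt "-0.1 3.0 0 0 53" --pt "-0.13 4.0 0 0 53" --pt "-0.16 5.0 0 0 53" --pt "-0.18 5.7 0 0 53" --pt "-0.19 6.1 0 0 53" --pt "-0.19 6.2 -0.3 0 53" --pt "-0.19 6.2 -0.9 0 53" --pt "-0.19 6.2 -1.6 0 53"

```text
clock: 39.0
ee_pos: [477.1, 189.9, 34.8]
ee_rot: [[-0.036, 0.999, 0.002], [0.999, 0.036, 0.0], [0.0, 0.002, -1.0]]
wrist_force: [0.2, 0.1, 0.5]
grip_width: 50.7
```

step_arm --pt "0 0 -0.6 0 53" --pt "0 0 -1.1 0 53" --pt "0 0 -1.4 0 53" --pt "0 0 -1.57 0 53" --pt "0 0 -1.57 0 53" --pt "0 0 -1.57 0 53"

```text
clock: 39.5
ee_pos: [477.2, 189.7, -11.8]
ee_rot: [[-0.035, 0.999, 0.0], [0.999, 0.035, 0.0], [0.0, 0.0, -1.0]]
wrist_force: [0.5, -0.9, 0.0]
grip_width: 50.4
```

Run:
```python
from h import *
s=readout.sense();print(s['ee_pos'],wt(s['ee_pos']),s['wrist_force'])
```

```text
[477.15872558 189.69614557 -11.84173664] [[  0.89060722 172.77955024]] [ 0.52755387 -0.93151393  0.03673259]
```

step_arm --pt "0 0.12 0 0 53" --pt "-0.01 0.24 0 0 53" --pt "-0.01 0.34 0 0 53" --pt "-0.02 0.42 0 0 53" --pt "-0.02 0.49 0 0 53" --pt "-0.02 0.54 0 0 53" --pt "-0.02 0.57 0 0 53" --pt "-0.02 0.58 0 0 53" --pt "-0.02 0.58 0 0 53" --pt "-0.02 0.58 0 0 53"

```text
clock: 40.33
ee_pos: [476.4, 207.3, -12.1]
ee_rot: [[-0.036, 0.999, -0.0], [0.999, 0.036, -0.0], [-0.0, -0.0, -1.0]]
wrist_force: [-0.4, 0.7, -0.4]
grip_width: 50.4
```

step_arm --pt "0 -0.1 0 0 53" --pt "0 -0.4 0 0 53" --pt "0 -0.5 0.6 0 53" --pt "0 -0.8 1.4 0 53" --pt "0.03 -1.5 2.4 0 53" --pt "0.06 -2.4 3.1 0 53" --pt "0.1 -3.4 3.2 0 53" --pt "0.14 -4.4 3.2 0 53" --pt "0.18 -5.4 3.2 0 53" --pt "0.2 -6.4 3.2 0 53"

```text
clock: 41.17
ee_pos: [482.1, 13.3, 84.2]
ee_rot: [[-0.036, 0.999, 0.001], [0.999, 0.036, -0.0], [-0.0, 0.001, -1.0]]
wrist_force: [0.3, -0.2, -0.4]
grip_width: 50.3
```

Run:
```python
from h import *
s=readout.sense();print(s['ee_pos'],wt(s['ee_pos']),s['wrist_force'])
q=shot('side','side18')
print(cyl(q,275,330),cyl(q,195,245),cyl(q,-265,-215),cyl(q,-345,-295))
```

```text
[482.08384189  13.29480729  84.21185948] [[-0.65158346 -3.68379033]] [ 0.28334454 -0.18359753 -0.35854186]
(np.int64(922), array([ 2.99871e+02, -1.10000e-02,  1.88520e+01]), np.float64(0.84)) (np.int64(792), array([ 2.23404e+02, -1.00000e-03,  1.89050e+01]), np.float64(0.82)) (np.int64(287), array([-2.35264e+02, -2.60000e-02,  1.84170e+01]), np.float64(1.3)) (np.int64(194), array([-3.1601e+02, -1.4000e-02,  1.8506e+01]), np.float64(1.32))
```

View pics/side18.png

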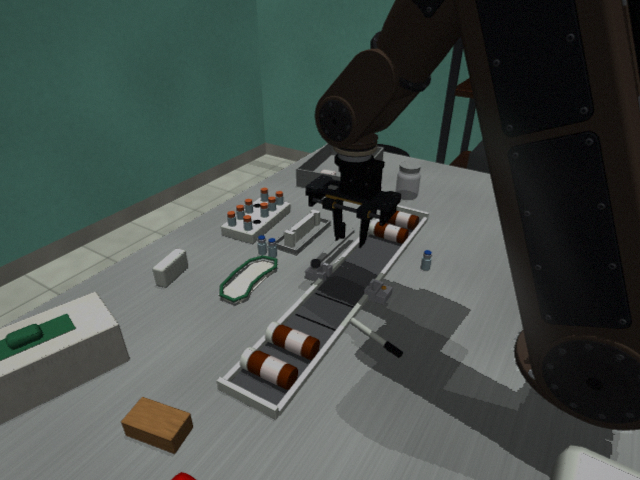

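Run:
```python
from h import *
for i in range(4):
  q=optics.read_camera('side')
  print(cyl(q,275,330),cyl(q,195,245))
q=optics.read_camera('top');print(cyl(q,275,330),cyl(q,195,245));b=bottles(q)
for k in b: print(k,b[k])
```

```text
(np.int64(921), array([ 2.99801e+02, -1.10000e-02,  1.89180e+01]), np.float64(0.85)) (np.int64(782), array([2.23384e+02, 1.00000e-03, 1.88130e+01]), np.float64(0.87))
(np.int64(921), array([ 2.9977e+02, -9.0000e-03,  1.8869e+01]), np.float64(0.84)) (np.int64(779), array([ 2.23462e+02, -1.00000e-03,  1.88220e+01]), np.float64(0.87))
(np.int64(917), array([ 2.99844e+02, -1.30000e-02,  1.88980e+01]), np.float64(0.81)) (np.int64(777), array([ 2.23416e+02, -2.00000e-03,  1.87940e+01]), np.float64(0.87))
(np.int64(927), array([ 2.99909e+02, -1.10000e-02,  1.88930e+01]), np.float64(0.83)) (np.int64(779), array([ 2.23404e+02, -3.00000e-03,  1.88490e+01]), np.float64(0.86))
(np.int64(506), array([ 3.0043e+02, -2.0000e-03,  2.0515e+01]), np.float64(1.59)) (np.int64(496), array([2.2355e+02, 8.0000e-03, 2.0890e+01]), np.float64(1.58))
-36 [(np.float64(-318.0), np.float64(34.0)), (np.float64(-236.8), np.float64(31.5)), (np.float64(225.2), np.float64(28.5)), (np.float64(303.8), np.float64(24.5))]
-30 [(np.float64(-319.2), np.float64(26.5)), (np.float64(224.8), np.float64(29.5)), (np.float64(304.0), np.float64(25.0))]
22 [(np.float64(-321.0), np.float64(30.0)), (np.float64(-239.2), np.float64(29.5)), (np.float64(224.8), np.float64(26.5)), (np.float64(302.8), np.float64(25.5))]
28 [(np.float64(-321.0), np.float64(30.0)), (np.float64(-239.5), np.float64(29.0)), (np.float64(224.8), np.float64(26.5)), (np.float64(302.5), np.float64(25.0))]
```

step_arm --pt "-0.02 0.4 0 0 53" --pt "-0.05 1.2 0 0 53" --pt "-0.09 2.3 0 0 53" --pt "-0.12 3.5 0 0 53" --pt "-0.16 4.7 0 0 53" --pt "-0.2 5.9 0 0 53" --pt "-0.24 7.1 0 0 53" --pt "-0.28 8.1 0 0 53" --pt "-0.3 8.7 0 0 53" --pt "-0.3 8.84 0 0 53"

```text
clock: 42.3
ee_pos: [472.0, 284.7, 83.8]
ee_rot: [[-0.04, 0.999, 0.0], [0.999, 0.04, 0.0], [0.0, 0.0, -1.0]]
wrist_force: [-0.6, -1.0, 0.6]
grip_width: 50.6
```

step_arm --pt "0 0 0 0 53" --pt "0 0 -0.3 0 53" --pt "0 0 -0.8 0 53" --pt "0 0 -1.2 0 53" --pt "0 0 -1.2 0 53" --pt "0 0 -1.2 0 53"

```text
clock: 42.8
ee_pos: [473.1, 279.6, 47.4]
ee_rot: [[-0.035, 0.999, -0.001], [0.999, 0.035, -0.001], [-0.001, -0.001, -1.0]]
wrist_force: [1.1, 0.1, 0.2]
grip_width: 50.4
```

Run:
```python
from h import *
s=readout.sense();print(s['ee_pos'],wt(s['ee_pos']),s['wrist_force'])
q=shot('side','side19');im=cv2.imread('pics/side19.png');cv2.imwrite('pics/s19.png',cv2.resize(im[230:430,200:380],None,fx=4,fy=3,interpolation=cv2.INTER_CUBIC))
```

```text
[473.13705409 279.55273762  47.35815001] [[1.64315504e-01 2.62723163e+02]] [1.13388089 0.13201186 0.21983577]
```

View pics/s19.png

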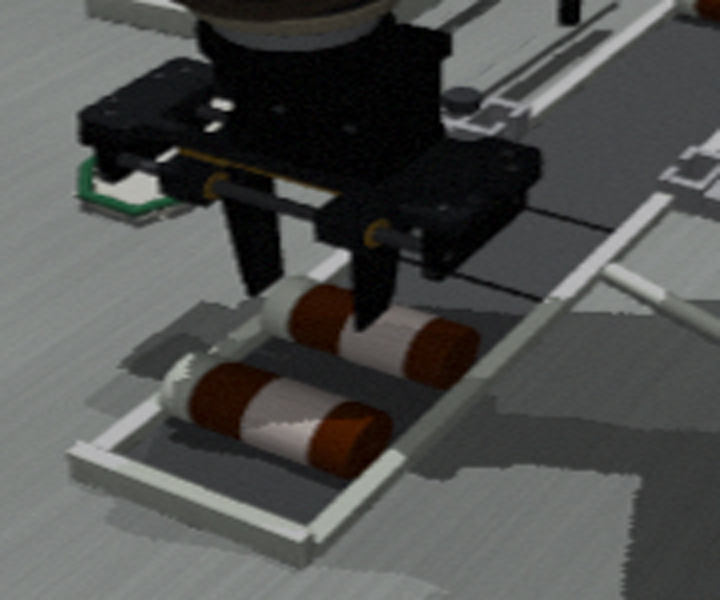

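step_arm --pt "0 -0.04 -0.2 0 53" --pt "0 -0.04 -0.5 0 53" --pt "0 -0.04 -0.8 0 53" --pt "0 -0.04 -1.1 0 53" --pt "0 -0.04 -1.4 0 53" --pt "0 -0.04 -1.7 0 53" --pt "0 -0.04 -1.9 0 53" --pt "0 -0.04 -2.0 0 53" --pt "0 -0.04 -2.0 0 53"

```text
clock: 43.6
ee_pos: [473.1, 279.2, -12.9]
ee_rot: [[-0.036, 0.999, -0.001], [0.999, 0.036, -0.0], [-0.0, -0.001, -1.0]]
wrist_force: [0.1, -0.7, -0.2]
grip_width: 50.8
```

Run:
```python
from h import *
s=readout.sense();print(s['ee_pos'],wt(s['ee_pos']),s['wrist_force'])
q=shot('side','side20');im=cv2.imread('pics/side20.png');cv2.imwrite('pics/s20.png',cv2.resize(im[230:430,200:380],None,fx=4,fy=3,interpolation=cv2.INTER_CUBIC))
print(cyl(q,275,330),cyl(q,195,245))
```

```text
[473.11803747 279.21242395 -12.89677332] [[1.32841298e-01 2.62383775e+02]] [ 0.14843934 -0.65327655 -0.18848911]
(np.int64(658), array([ 2.99708e+02, -5.00000e-03,  1.90070e+01]), np.float64(0.82)) (np.int64(80), array([2.23579e+02, 1.00000e-03, 1.85950e+01]), np.float64(0.82))
```

View pics/s20.png

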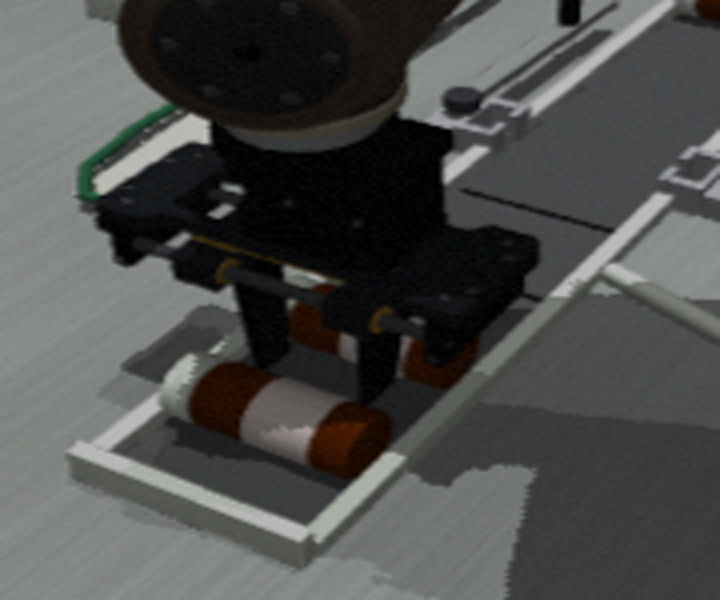

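Both bottles are undisturbed. Next I'll nudge bottle 2 back slowly, in 1 mm rows.

step_arm --pt "0 -0.06 0 0 53" --pt "0 -0.12 0 0 53" --pt "0 -0.18 0 0 53" --pt "0 -0.23 0 0 53" --pt "0 -0.27 0 0 53" --pt "0 -0.3 0 0 53" --pt "0 -0.33 0 0 53" --pt "0 -0.35 0 0 53" --pt "0 -0.36 0 0 53" --pt "0 -0.36 0 0 53"

```text
clock: 44.48
ee_pos: [473.5, 268.5, -12.0]
ee_rot: [[-0.036, 0.999, 0.0], [0.999, 0.036, 0.0], [-0.0, 0.0, -1.0]]
wrist_force: [-0.2, -0.2, 0.2]
grip_width: 50.4
```

Run:
```python
from h import *
s=readout.sense();print(s['ee_pos'],wt(s['ee_pos']),s['wrist_force'])
q=shot('side','side21');
print(cyl(q,275,330),cyl(q,195,245))
```

```text
[473.45440622 268.50724379 -12.02600984] [[7.67066398e-02 2.51673458e+02]] [-0.17222116 -0.19896739  0.16943823]
(np.int64(692), array([ 2.99856e+02, -7.00000e-03,  1.89320e+01]), np.float64(0.77)) (np.int64(82), array([ 2.20099e+02, -4.40000e-02,  1.85340e+01]), np.float64(0.73))
```

step_arm --pt "0 0.1 0 0 53" --pt "0 0.25 0 0 53" --pt "0 0.3 0.5 0 53" --pt "0 0.3 1.2 0 53" --pt "0 0.3 2.1 0 53" --pt "0 0.1 3.0 0 53" --pt "0.03 -0.5 3.3 0 53" --pt "0.06 -1.4 3.3 0 53" --pt "0.1 -2.4 3.3 0 53" --pt "0.14 -3.4 3.3 0 53"

```text
clock: 45.37
ee_pos: [477.6, 166.1, 87.3]
ee_rot: [[-0.037, 0.999, 0.001], [0.999, 0.037, 0.0], [0.0, 0.001, -1.0]]
wrist_force: [0.4, -0.2, -0.3]
grip_width: 50.2
```

step_arm --pt "0.04 -1.0 0 0 53" --pt "0.08 -2.1 0 0 53" --pt "0.12 -3.2 0 0 53" --pt "0.16 -4.3 0 0 53" --pt "0.2 -5.4 0 0 53" --pt "0.24 -6.5 0 0 53" --pt "0.28 -7.6 0 0 53" --pt "0.32 -8.7 0 0 53" --pt "0.36 -9.7 0 0 53" --pt "0.4 -10.7 0 0 53"

```text
clock: 46.2
ee_pos: [489.7, -155.9, 87.1]
ee_rot: [[-0.036, 0.999, 0.0], [0.999, 0.036, -0.0], [-0.0, 0.0, -1.0]]
wrist_force: [0.4, 0.3, 0.9]
grip_width: 50.0
```

Run:
```python
from h import *
s=readout.sense();print(s['ee_pos'],wt(s['ee_pos']),s['wrist_force'])
q=shot('side','side22');
print(cyl(q,275,330),cyl(q,195,245),cyl(q,-265,-215),cyl(q,-345,-295))
```

```text
[ 489.71242126 -155.88566495   87.06429523] [[   0.77247257 -173.03017935]] [0.36623898 0.29874674 0.85656149]
(np.int64(987), array([ 2.99806e+02, -7.00000e-03,  1.88070e+01]), np.float64(0.82)) (np.int64(831), array([ 2.20192e+02, -2.00000e-03,  1.87900e+01]), np.float64(0.92)) (np.int64(251), array([-2.35472e+02, -2.90000e-02,  1.85450e+01]), np.float64(1.34)) (np.int64(312), array([-3.16545e+02, -3.00000e-02,  1.84750e+01]), np.float64(1.44))
```

step_arm --pt "0.03 -0.9 0 0 53" --pt "0.06 -1.8 0 0 53" --pt "0.08 -2.6 0 0 53" --pt "0.1 -3.2 0 0 53" --pt "0.1 -3.5 0 0 53" --pt "0.1 -3.5 0 0 53" --pt "0.1 -3.5 -0.4 0 53" --pt "0.1 -3.5 -1.0 0 53" --pt "0.1 -3.5 -1.5 0 53" --pt "0.1 -3.5 -1.5 0 53"

```text
clock: 47.08
ee_pos: [491.6, -257.4, 39.8]
ee_rot: [[-0.037, 0.999, -0.003], [0.999, 0.037, 0.002], [0.003, -0.003, -1.0]]
wrist_force: [0.8, 0.3, 0.1]
grip_width: 50.2
```

Run:
```python
from h import *
s=readout.sense();print(s['ee_pos'],wt(s['ee_pos']),s['wrist_force'])
```

```text
[ 491.60812702 -257.41664694   39.77053371] [[  -1.05356657 -274.56243819]] [0.7564189  0.2720379  0.12781818]
```

step_arm --pt "0 0 0 0 53" --pt "0 -0.04 -0.2 0 53" --pt "0 -0.06 -0.5 0 53" --pt "0 -0.06 -0.8 0 53" --pt "0 -0.06 -1.1 0 53" --pt "0 -0.06 -1.4 0 53" --pt "0 -0.06 -1.65 0 53" --pt "0 -0.06 -1.8 0 53" --pt "0 -0.06 -1.8 0 53"

```text
clock: 47.83
ee_pos: [492.2, -261.0, -13.2]
ee_rot: [[-0.036, 0.999, -0.001], [0.999, 0.036, 0.001], [0.001, -0.001, -1.0]]
wrist_force: [-0.7, 0.3, 0.4]
grip_width: 50.3
```

Run:
```python
from h import *
s=readout.sense();print(s['ee_pos'],wt(s['ee_pos']),s['wrist_force'])
q=shot('side','side23');im=cv2.imread('pics/side23.png');cv2.imwrite('pics/s23.png',cv2.resize(im[150:310,270:470],None,fx=4,fy=3.7,interpolation=cv2.INTER_CUBIC))
```

```text
[ 492.17545469 -261.01258793  -13.24479449] [[  -0.61838853 -278.17675312]] [-0.69014182  0.2738962   0.36229033]
```

View pics/s23.png

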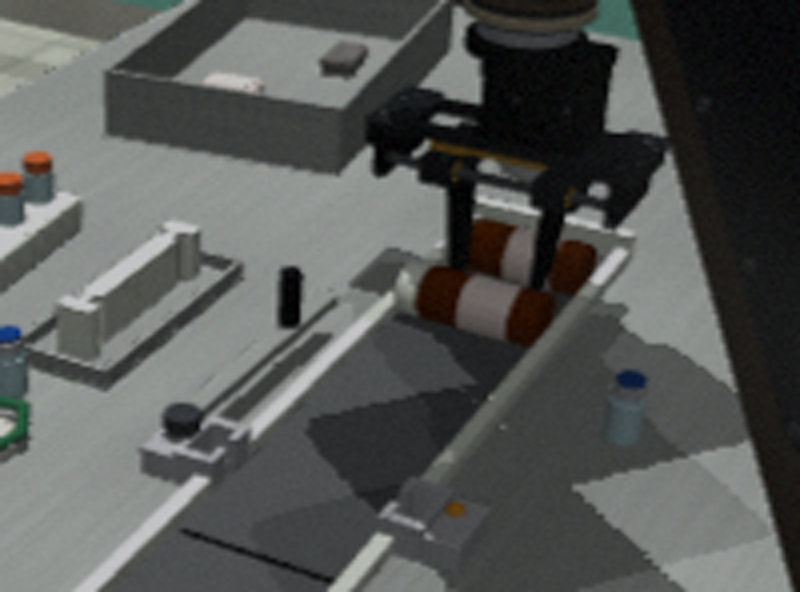

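step_arm --pt "0 0.05 0 0 53" --pt "0 0.15 0 0 53" --pt "-0.01 0.3 0 0 53" --pt "-0.02 0.5 0 0 53" --pt "-0.03 0.7 0 0 53" --pt "-0.03 0.9 0 0 53" --pt "-0.04 1.1 0 0 53" --pt "-0.05 1.3 0 0 53" --pt "-0.06 1.5 0 0 53" --pt "-0.06 1.7 0 0 53"

```text
clock: 48.72
ee_pos: [490.7, -209.6, -12.0]
ee_rot: [[-0.036, 0.999, 0.0], [0.999, 0.036, 0.0], [0.0, 0.0, -1.0]]
wrist_force: [0.4, -0.2, 0.4]
grip_width: 50.6
```

step_arm --pt "-0.01 0.2 0 0 53" --pt "-0.02 0.4 0 0 53" --pt "-0.02 0.6 0 0 53" --pt "-0.03 0.8 0 0 53" --pt "-0.04 1.0 0 0 53" --pt "-0.04 1.2 0 0 53" --pt "-0.05 1.4 0 0 53" --pt "-0.06 1.6 0 0 53" --pt "-0.07 1.8 0 0 53" --pt "-0.07 2.0 0 0 53"

```text
clock: 49.55
ee_pos: [488.6, -149.7, -12.0]
ee_rot: [[-0.036, 0.999, 0.0], [0.999, 0.036, 0.0], [0.0, 0.0, -1.0]]
wrist_force: [-0.2, -0.4, -0.2]
grip_width: 50.3
```

step_arm --pt "-0.01 0.2 0 0 53" --pt "-0.02 0.4 0 0 53" --pt "-0.02 0.6 0 0 53" --pt "-0.03 0.8 0 0 53" --pt "-0.04 1.0 0 0 53" --pt "-0.04 1.2 0 0 53" --pt "-0.05 1.4 0 0 53" --pt "-0.06 1.6 0 0 53" --pt "-0.07 1.8 0 0 53" --pt "-0.07 2.0 0 0 53"

```text
clock: 50.38
ee_pos: [486.5, -89.6, -12.1]
ee_rot: [[-0.036, 0.999, -0.0], [0.999, 0.036, 0.0], [0.0, -0.0, -1.0]]
wrist_force: [-0.2, -0.5, 0.2]
grip_width: 50.6
```

step_arm --pt "-0.01 0.2 0 0 53" --pt "-0.02 0.4 0 0 53" --pt "-0.02 0.6 0 0 53" --pt "-0.03 0.8 0 0 53" --pt "-0.04 1.0 0 0 53" --pt "-0.04 1.2 0 0 53" --pt "-0.05 1.4 0 0 53" --pt "-0.06 1.6 0 0 53" --pt "-0.07 1.8 0 0 53" --pt "-0.07 2.0 0 0 53"

```text
clock: 51.22
ee_pos: [484.4, -29.7, -12.0]
ee_rot: [[-0.036, 0.999, 0.0], [0.999, 0.036, -0.0], [-0.0, 0.0, -1.0]]
wrist_force: [0.1, -0.1, 0.1]
grip_width: 50.3
```

Run:
```python
from h import *
s=readout.sense();print(s['ee_pos'],wt(s['ee_pos']),s['wrist_force'])
q=shot('side','side24')
print(cyl(q,275,330),cyl(q,195,245))
```

```text
[484.44118196 -29.66570677 -12.0297038 ] [[  0.12994084 -46.70183353]] [ 0.1145979  -0.06977164  0.10545115]
(np.int64(1003), array([ 2.99784e+02, -7.00000e-03,  1.88910e+01]), np.float64(0.89)) (np.int64(823), array([ 2.20189e+02, -3.00000e-03,  1.87880e+01]), np.float64(0.88))
```

View pics/side24.png

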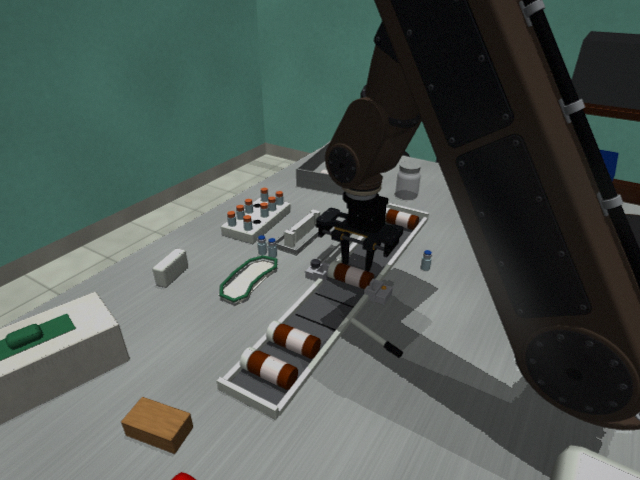

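step_arm --pt "-0.01 0.2 0 0 53" --pt "-0.02 0.4 0 0 53" --pt "-0.02 0.6 0 0 53" --pt "-0.03 0.8 0 0 53" --pt "-0.04 1.0 0 0 53" --pt "-0.04 1.2 0 0 53" --pt "-0.05 1.4 0 0 53" --pt "-0.06 1.6 0 0 53" --pt "-0.07 1.8 0 0 53" --pt "-0.07 2.0 0 0 53"

```text
clock: 52.1
ee_pos: [482.3, 30.4, -12.1]
ee_rot: [[-0.036, 0.999, 0.0], [0.999, 0.036, 0.0], [0.0, 0.0, -1.0]]
wrist_force: [-0.2, -0.6, 0.2]
grip_width: 50.8
```

step_arm --pt "-0.01 0.2 0 0 53" --pt "-0.02 0.4 0 0 53" --pt "-0.02 0.6 0 0 53" --pt "-0.03 0.8 0 0 53" --pt "-0.04 1.0 0 0 53" --pt "-0.04 1.2 0 0 53" --pt "-0.05 1.4 0 0 53" --pt "-0.06 1.6 0 0 53" --pt "-0.07 1.8 0 0 53" --pt "-0.07 2.0 0 0 53"

```text
clock: 52.93
ee_pos: [480.2, 90.3, -12.0]
ee_rot: [[-0.036, 0.999, -0.0], [0.999, 0.036, -0.0], [-0.0, -0.0, -1.0]]
wrist_force: [0.1, 0.3, 0.8]
grip_width: 50.4
```

step_arm --pt "0 0.15 0 0 53" --pt "-0.01 0.3 0 0 53" --pt "-0.02 0.45 0 0 53" --pt "-0.02 0.6 0 0 53" --pt "-0.03 0.74 0 0 53" --pt "-0.03 0.86 0 0 53" --pt "-0.04 0.97 0 0 53" --pt "-0.04 1.06 0 0 53" --pt "-0.04 1.13 0 0 53" --pt "-0.04 1.16 0 0 53"

```text
clock: 53.77
ee_pos: [479.1, 124.8, -12.0]
ee_rot: [[-0.036, 0.999, 0.0], [0.999, 0.036, 0.0], [0.0, 0.0, -1.0]]
wrist_force: [0.4, 0.8, -0.5]
grip_width: 50.5
```

step_arm --pt "0 0 0 0 53" --pt "0.01 -0.2 0 0 53" --pt "0.02 -0.5 0 0 53" --pt "0.02 -0.7 0.5 0 53" --pt "0.02 -1.1 1.2 0 53" --pt "0.04 -1.8 2.2 0 53" --pt "0.07 -2.8 3.2 0 53" --pt "0.1 -3.8 3.2 0 53" --pt "0.14 -4.8 3.2 0 53" --pt "0.18 -5.8 3.2 0 53"

```text
clock: 54.6
ee_pos: [484.3, -51.8, 84.7]
ee_rot: [[-0.035, 0.999, 0.001], [0.999, 0.035, -0.0], [-0.0, 0.001, -1.0]]
wrist_force: [1.1, 0.7, -1.0]
grip_width: 50.2
```

Run:
```python
from h import *
s=readout.sense();print(s['ee_pos'],wt(s['ee_pos']),s['wrist_force'])
q=shot('side','side25')
print(cyl(q,275,330),cyl(q,195,245),cyl(q,115,165),cyl(q,-345,-295))
```

```text
[484.31435913 -51.76730839  84.68170215] [[ -0.80668146 -68.78394431]] [ 1.0560123   0.71400063 -0.95161899]
(np.int64(960), array([ 2.99922e+02, -8.00000e-03,  1.89010e+01]), np.float64(0.85)) (np.int64(805), array([ 2.20127e+02, -3.00000e-03,  1.87960e+01]), np.float64(0.94)) (np.int64(692), array([ 1.41051e+02, -1.00000e-02,  1.87370e+01]), np.float64(0.93)) (np.int64(308), array([-3.1659e+02, -3.1000e-02,  1.8553e+01]), np.float64(1.42))
```

View pics/side25.png

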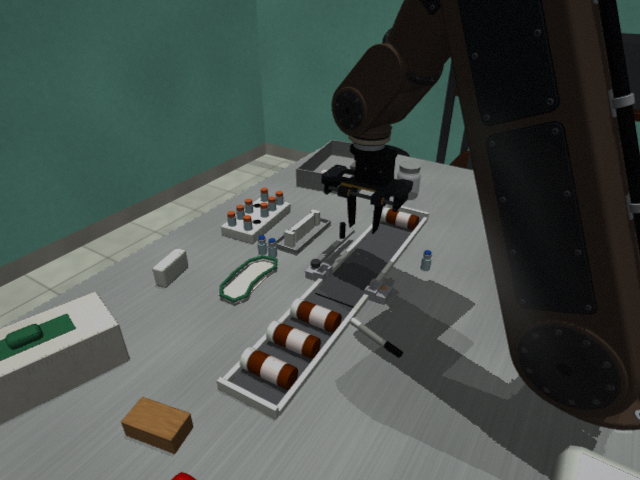

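step_arm --pt "0.04 -0.9 0 0 53" --pt "0.08 -1.9 0 0 53" --pt "0.12 -3.0 0 0 53" --pt "0.16 -4.1 0 0 53" --pt "0.2 -5.2 0 0 53" --pt "0.24 -6.3 0 0 53" --pt "0.28 -7.4 0 0 53" --pt "0.32 -8.4 0 0 53" --pt "0.36 -9.2 0 0 53" --pt "0.36 -9.53 0 0 53"

```text
clock: 55.48
ee_pos: [494.5, -339.1, 83.7]
ee_rot: [[-0.033, 0.999, 0.0], [0.999, 0.033, -0.001], [-0.001, 0.0, -1.0]]
wrist_force: [-1.3, 0.4, 0.3]
grip_width: 50.3
```

step_arm --pt "0 0 0 0 53" --pt "0 0 -0.5 0 53" --pt "0 0 -1.1 0 53" --pt "0 0 -1.5 0 53" --pt "0 0 -1.5 0 53"

```text
clock: 55.9
ee_pos: [494.1, -333.6, 36.8]
ee_rot: [[-0.036, 0.999, -0.003], [0.999, 0.036, 0.003], [0.003, -0.003, -1.0]]
wrist_force: [1.1, 0.2, -0.7]
grip_width: 50.5
```

Run:
```python
from h import *
s=readout.sense();print(s['ee_pos'],wt(s['ee_pos']),s['wrist_force'])
q=shot('side','side26');im=cv2.imread('pics/side26.png');cv2.imwrite('pics/s26.png',cv2.resize(im[130:290,300:500],None,fx=4,fy=3.7,interpolation=cv2.INTER_CUBIC))
q=optics.read_camera('top');b=bottles(q);print(b[-36],b[28])
```

```text
[ 494.147636   -333.60262818   36.7617597 ] [[  -1.30750004 -350.79030949]] [ 1.05150399  0.15332052 -0.65498634]
[(np.float64(142.8), np.float64(26.5)), (np.float64(223.0), np.float64(26.0)), (np.float64(303.8), np.float64(24.5))] [(np.float64(141.8), np.float64(25.5)), (np.float64(220.8), np.float64(25.5)), (np.float64(302.8), np.float64(24.5))]
```

View pics/s26.png

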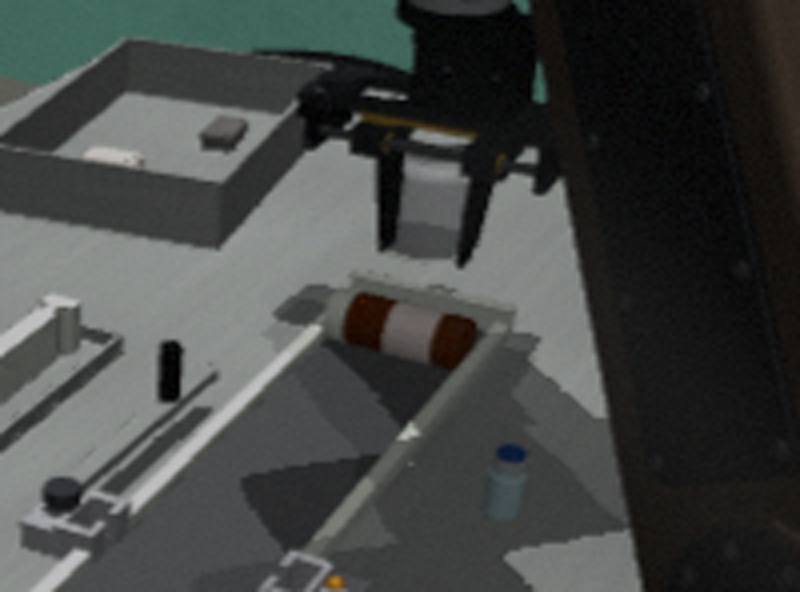

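step_arm --pt "0.02 -0.13 0 0 53" --pt "0.02 -0.14 -0.2 0 53" --pt "0.02 -0.14 -0.5 0 53" --pt "0.02 -0.14 -0.8 0 53" --pt "0.02 -0.14 -1.1 0 53" --pt "0.02 -0.14 -1.4 0 53" --pt "0.02 -0.14 -1.6 0 53" --pt "0.02 -0.14 -1.67 0 53" --pt "0.02 -0.14 -1.67 0 53"

```text
clock: 56.75
ee_pos: [495.7, -339.3, -12.0]
ee_rot: [[-0.036, 0.999, -0.001], [0.999, 0.036, 0.001], [0.001, -0.001, -1.0]]
wrist_force: [-0.0, 0.4, -0.6]
grip_width: 50.2
```

Run:
```python
from h import *
s=readout.sense();print(s['ee_pos'],wt(s['ee_pos']),s['wrist_force'])
q=shot('side','side27');im=cv2.imread('pics/side27.png');cv2.imwrite('pics/s27.png',cv2.resize(im[130:290,300:500],None,fx=4,fy=3.7,interpolation=cv2.INTER_CUBIC))
```

```text
[ 495.65952546 -339.31743138  -11.9677081 ] [[-6.03755744e-03 -3.56556676e+02]] [-0.03444674  0.39723811 -0.63381829]
```

View pics/s27.png

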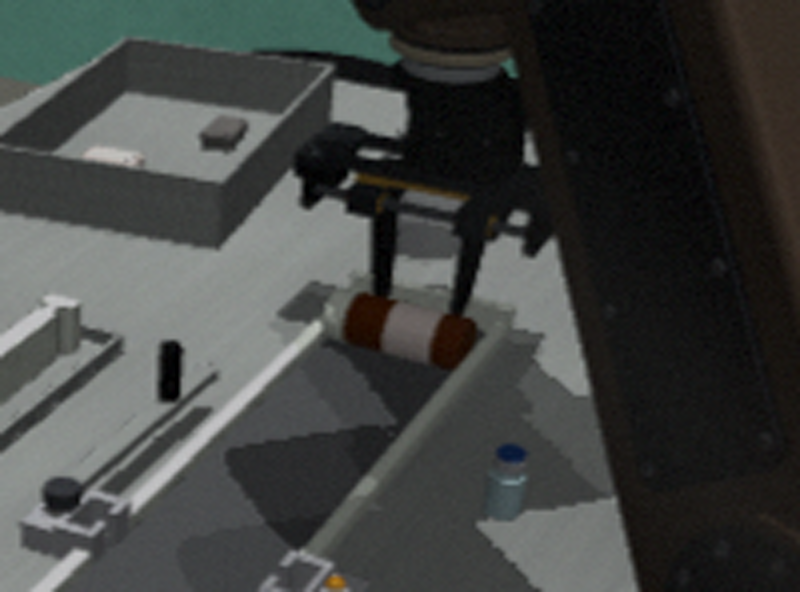

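step_arm --pt "0 0.05 0 0 53" --pt "0 0.15 0 0 53" --pt "-0.01 0.3 0 0 53" --pt "-0.02 0.5 0 0 53" --pt "-0.03 0.7 0 0 53" --pt "-0.03 0.9 0 0 53" --pt "-0.04 1.1 0 0 53" --pt "-0.05 1.3 0 0 53" --pt "-0.06 1.5 0 0 53" --pt "-0.06 1.7 0 0 53"

```text
clock: 57.63
ee_pos: [494.1, -287.9, -11.2]
ee_rot: [[-0.036, 0.999, 0.0], [0.999, 0.036, 0.0], [0.0, 0.0, -1.0]]
wrist_force: [-0.4, 0.0, 0.6]
grip_width: 50.2
```

step_arm --pt "-0.01 0.2 0 0 53" --pt "-0.02 0.4 0 0 53" --pt "-0.02 0.6 0 0 53" --pt "-0.03 0.8 0 0 53" --pt "-0.04 1.0 0 0 53" --pt "-0.04 1.2 0 0 53" --pt "-0.05 1.4 0 0 53" --pt "-0.06 1.6 0 0 53" --pt "-0.07 1.8 0 0 53" --pt "-0.07 2.0 0 0 53"

```text
clock: 58.47
ee_pos: [492.0, -228.0, -11.1]
ee_rot: [[-0.036, 0.999, 0.0], [0.999, 0.036, -0.0], [-0.0, 0.0, -1.0]]
wrist_force: [0.3, -0.9, -0.1]
grip_width: 50.6
```

step_arm --pt "-0.01 0.2 0 0 53" --pt "-0.02 0.4 0 0 53" --pt "-0.02 0.6 0 0 53" --pt "-0.03 0.8 0 0 53" --pt "-0.04 1.0 0 0 53" --pt "-0.04 1.2 0 0 53" --pt "-0.05 1.4 0 0 53" --pt "-0.06 1.6 0 0 53" --pt "-0.07 1.8 0 0 53" --pt "-0.07 2.0 0 0 53"

```text
clock: 59.3
ee_pos: [489.8, -168.0, -11.1]
ee_rot: [[-0.036, 0.999, 0.0], [0.999, 0.036, 0.0], [0.0, 0.0, -1.0]]
wrist_force: [-0.9, -0.5, 0.8]
grip_width: 50.3
```

step_arm --pt "-0.01 0.2 0 0 53" --pt "-0.02 0.4 0 0 53" --pt "-0.02 0.6 0 0 53" --pt "-0.03 0.8 0 0 53" --pt "-0.04 1.0 0 0 53" --pt "-0.04 1.2 0 0 53" --pt "-0.05 1.4 0 0 53" --pt "-0.06 1.6 0 0 53" --pt "-0.07 1.8 0 0 53" --pt "-0.07 2.0 0 0 53"

```text
clock: 60.13
ee_pos: [487.7, -107.9, -11.2]
ee_rot: [[-0.036, 0.999, -0.0], [0.999, 0.036, 0.0], [0.0, -0.0, -1.0]]
wrist_force: [-0.8, -0.6, 1.2]
grip_width: 50.5
```

step_arm --pt "-0.01 0.2 0 0 53" --pt "-0.02 0.4 0 0 53" --pt "-0.02 0.6 0 0 53" --pt "-0.03 0.8 0 0 53" --pt "-0.04 1.0 0 0 53" --pt "-0.04 1.2 0 0 53" --pt "-0.05 1.4 0 0 53" --pt "-0.06 1.6 0 0 53" --pt "-0.07 1.8 0 0 53" --pt "-0.07 2.0 0 0 53"

```text
clock: 60.97
ee_pos: [485.6, -47.9, -11.2]
ee_rot: [[-0.036, 0.999, -0.0], [0.999, 0.036, 0.0], [0.0, -0.0, -1.0]]
wrist_force: [-0.5, -0.3, 0.9]
grip_width: 50.2
```

Run:
```python
from h import *
s=readout.sense();print(s['ee_pos'],wt(s['ee_pos']),s['wrist_force'])
q=shot('side','side28')
print(cyl(q,275,330),cyl(q,195,245),cyl(q,115,165))
```

```text
[485.58244802 -47.94664105 -11.17039014] [[  0.60055919 -65.01231044]] [-0.51411484 -0.3332896   0.93141732]
(np.int64(996), array([ 2.99793e+02, -1.30000e-02,  1.88720e+01]), np.float64(0.81)) (np.int64(827), array([ 2.20142e+02, -1.00000e-03,  1.87530e+01]), np.float64(0.9)) (np.int64(708), array([ 1.41043e+02, -8.00000e-03,  1.87570e+01]), np.float64(0.98))
```

View pics/side28.png

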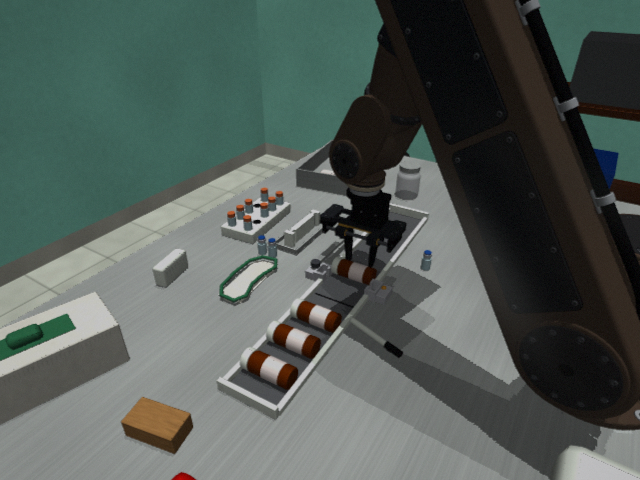

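step_arm --pt "-0.01 0.2 0 0 53" --pt "-0.02 0.4 0 0 53" --pt "-0.02 0.6 0 0 53" --pt "-0.03 0.8 0 0 53" --pt "-0.04 1.0 0 0 53" --pt "-0.04 1.2 0 0 53" --pt "-0.05 1.4 0 0 53" --pt "-0.06 1.6 0 0 53" --pt "-0.07 1.8 0 0 53" --pt "-0.07 2.0 0 0 53"

```text
clock: 61.85
ee_pos: [483.6, 12.0, -11.1]
ee_rot: [[-0.036, 0.999, 0.0], [0.999, 0.036, -0.0], [-0.0, 0.0, -1.0]]
wrist_force: [0.2, 0.4, 0.4]
grip_width: 50.3
```

step_arm --pt "0 0.15 0 0 53" --pt "-0.01 0.29 0 0 53" --pt "-0.02 0.43 0 0 53" --pt "-0.02 0.56 0 0 53" --pt "-0.03 0.68 0 0 53" --pt "-0.03 0.79 0 0 53" --pt "-0.03 0.89 0 0 53" --pt "-0.04 0.98 0 0 53" --pt "-0.04 1.05 0 0 53" --pt "-0.04 1.08 0 0 53"

```text
clock: 62.68
ee_pos: [482.4, 44.1, -11.1]
ee_rot: [[-0.036, 0.999, 0.0], [0.999, 0.036, 0.0], [-0.0, 0.0, -1.0]]
wrist_force: [0.5, 0.1, -0.0]
grip_width: 50.5
```

step_arm --pt "0 0 0 0 53" --pt "0.01 -0.2 0 0 53" --pt "0.02 -0.5 0 0 53" --pt "0.02 -0.7 0.5 0 53" --pt "0.02 -1.1 1.2 0 53" --pt "0.04 -1.8 2.2 0 53" --pt "0.07 -2.8 3.2 0 53" --pt "0.1 -3.8 3.2 0 53" --pt "0.14 -4.8 3.2 0 53" --pt "0.16 -5.2 3.2 0 53"

```text
clock: 63.52
ee_pos: [487.4, -116.0, 85.5]
ee_rot: [[-0.033, 0.999, 0.002], [0.999, 0.033, -0.001], [-0.001, 0.002, -1.0]]
wrist_force: [-0.3, 0.1, -0.6]
grip_width: 50.8
```

Run:
```python
from h import *
s=readout.sense();print(s['ee_pos'],wt(s['ee_pos']),s['wrist_force'])
q=shot('side','side29')
print(cyl(q,275,330),cyl(q,195,245),cyl(q,115,165),cyl(q,35,85))
for r in models.recognise(q,'keeper_peg'): print(r, wt(r['point']))
p=shot('top','top29')
for r in models.recognise(p,'keeper_peg'): print(r, wt(r['point']))
```

```text
[ 487.42108129 -115.96397407   85.52174647] [[-5.44497082e-02 -1.33051337e+02]] [-0.2535912   0.07090005 -0.60191482]
(np.int64(977), array([ 2.99803e+02, -1.00000e-02,  1.88570e+01]), np.float64(0.86)) (np.int64(822), array([ 2.20149e+02, -2.00000e-03,  1.87920e+01]), np.float64(0.9)) (np.int64(702), array([ 1.41106e+02, -6.00000e-03,  1.86700e+01]), np.float64(0.93)) (np.int64(605), array([ 5.9820e+01, -9.0000e-03,  1.8673e+01]), np.float64(1.04))
{'point': [555.8, -65.3, 36.2], 'p': 0.7} [[ 70.1350612  -84.92704629]]
{'point': [568.9, -15.6, 36.3], 'p': 0.56} [[ 85.04745548 -35.7404577 ]]
```

View pics/side29.png

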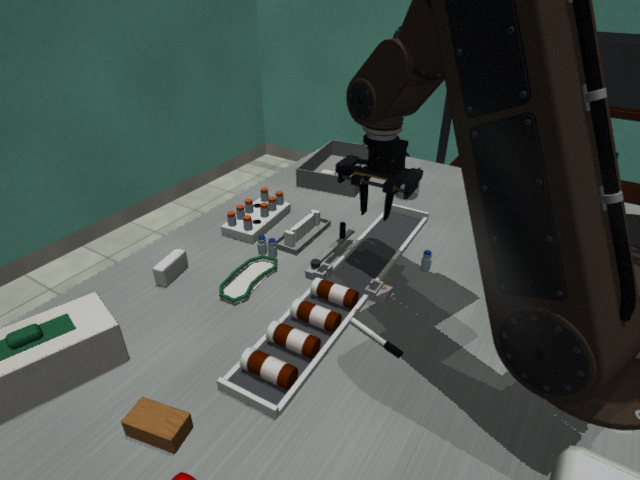

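View pics/top29.png

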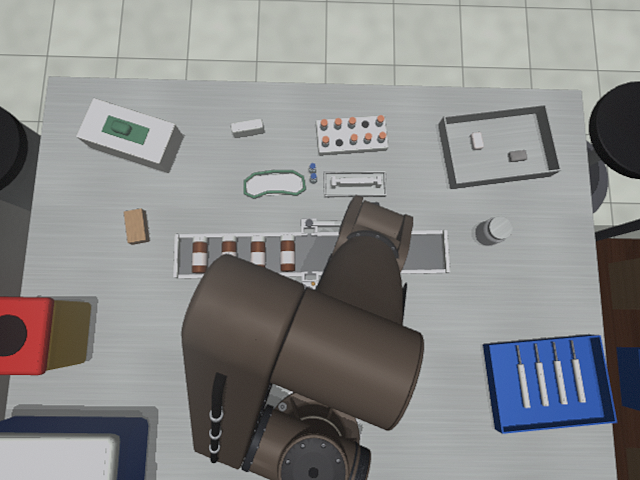

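Run:
```python
from h import *
import h
p=optics.read_camera('top'); p['color']=cv2.imread('pics/top12.png')[...,::-1]
im=cv2.imread('pics/top12.png'); 
im0=cv2.imread('pics/top0.png')
print(ray(p,[[355.4,219.5]],77),ray(p,[[354.6,224]],36),ray(p,[[373,222.5]],36),ray(p,[[309.5,222.8]],40))
hinge=tw(83,-1.6,0);print('hinge',hinge)
q=optics.read_camera('side'); W=cloud(q)
# peg: dark pixels near expected
T=wt(W.reshape(-1,3)); C=q['color'].reshape(-1,3).max(1); Z=W.reshape(-1,3)[:,2]
m=(np.abs(T[:,0]-83)<30)&(np.abs(T[:,1]+125)<40)&(Z>42)&(Z<85)&(C<60)
print(m.sum(),np.median(W.reshape(-1,3)[m],0),np.median(T[m],0))
v,u=np.nonzero(m.reshape(480,640));print(u.min(),u.max(),v.min(),v.max())
im=q['color'][:,:,::-1];cv2.imwrite('pics/peg.png',cv2.resize(im[200:290,290:410],None,fx=6,fy=6,interpolation=cv2.INTER_CUBIC))
d=W.reshape(-1,3)[m]; 
s=readout.sense();print(s['ee_pos'],s['joints'])
```

```text
[[ 567.33022133 -106.23306657   77.        ]] [[ 563.17527654 -108.12543939   36.        ]] [[ 568.42082237 -159.03637705   36.        ]] [[563.24591596  16.26918899  40.        ]]
hinge [[565.60288662  18.44250239   0.        ]]
70 [ 561.21604581 -100.96217691   61.50087655] [  74.1838602  -120.83440063]
340 344 222 236
[ 486.87199971 -111.23944303   84.55502978] [-2.04568957e+01  2.59741149e+01  1.12820010e+02  1.11786809e-02
  4.12587408e+01 -2.25535938e+01]
```

View pics/peg.png

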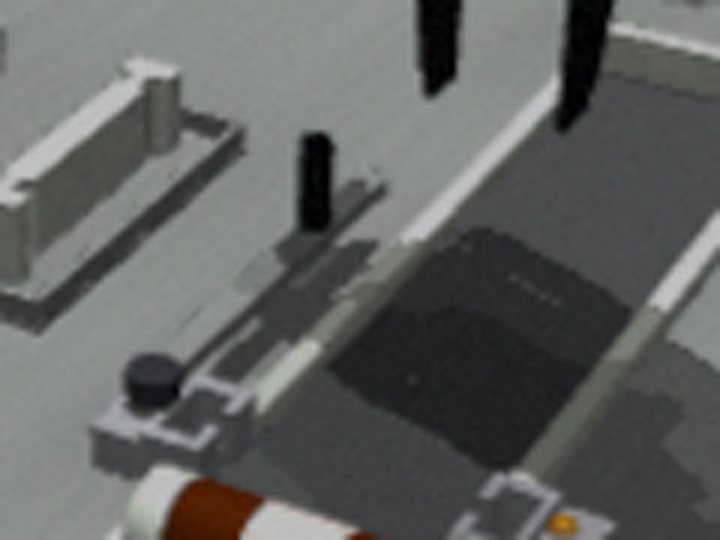

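step_arm --pt "0.3 0.05 0 0 45" --pt "0.9 0.1 0 0 45" --pt "1.6 0.15 0 0 45" --pt "2.2 0.17 0 0 45" --pt "2.5 0.17 0 0 45" --pt "2.58 0.17 0 0 45" --pt "2.58 0.17 0 0 45" --pt "2.58 0.17 0 0 45"

```text
clock: 64.48
ee_pos: [563.9, -106.7, 84.6]
ee_rot: [[-0.036, 0.999, -0.001], [0.999, 0.036, 0.0], [0.0, -0.001, -1.0]]
wrist_force: [0.2, -0.4, 0.2]
grip_width: 42.9
```

Run:
```python
from h import *
s=readout.sense();print(s['ee_pos'],s['wrist_force'],s['grip_width'])
q=optics.read_camera('side');im=q['color'][:,:,::-1];cv2.imwrite('pics/peg2.png',cv2.resize(im[170:280,290:410],None,fx=5,fy=5,interpolation=cv2.INTER_CUBIC))
```

```text
[ 563.85631142 -106.65941058   84.63597698] [ 0.18008779 -0.44519789  0.23165377] 42.93592405640073
```

View pics/peg2.png

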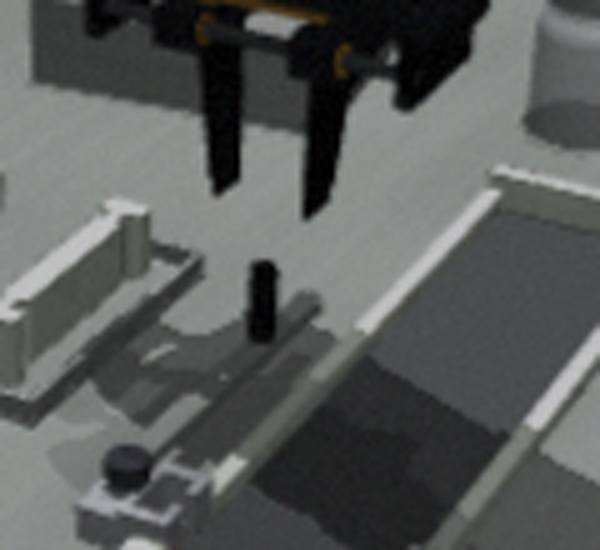

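step_arm --pt "0 0 -0.3 0 45" --pt "0 0 -0.7 0 45" --pt "0 0 -1.1 0 45" --pt "0 0 -1.5 0 45" --pt "0 0 -1.8 0 45" --pt "0 0 -2.1 0 45" --pt "0 0 -2.28 0 45" --pt "0 0 -2.28 0 18" --pt "0 0 -2.28 0 18" --pt "0 0 -2.28 0 18" --squeeze 5

```text
clock: 65.37
ee_pos: [564.9, -107.2, 16.9]
ee_rot: [[-0.036, 0.999, 0.001], [0.999, 0.036, -0.0], [-0.0, 0.001, -1.0]]
wrist_force: [0.4, 0.2, -0.7]
grip_width: 28.1
```

step_arm --pt "0 0 0 0 18" --pt "0 0 0 0 18" --pt "0 0 0 0 18" --pt "0 0 0 0 18"

```text
clock: 65.7
ee_pos: [564.7, -107.1, 16.7]
ee_rot: [[-0.036, 0.999, 0.0], [0.999, 0.036, -0.0], [-0.0, 0.0, -1.0]]
wrist_force: [0.1, 1.1, -0.3]
grip_width: 17.4
```

Run:
```python
from h import *
s=readout.sense();print(s['ee_pos'],s['wrist_force'],s['grip_width'])
q=optics.read_camera('side');im=q['color'][:,:,::-1];cv2.imwrite('pics/peg3.png',cv2.resize(im[170:280,290:410],None,fx=5,fy=5,interpolation=cv2.INTER_CUBIC))
# arc plan, robot frame
C=np.array([565.6,19.0]); P=s['ee_pos'][:2]; r=P-C; print(np.linalg.norm(r))
for R in (125,):
  for k in range(0,19):
    a=-k*5; th=np.radians(a); Rm=np.array([[np.cos(th),-np.sin(th)],[np.sin(th),np.cos(th)]]); d=(Rm@(r/np.linalg.norm(r)*125)+C-P)/30; print(k,d.round(2))
```

```text
[ 564.68750118 -107.08539307   16.7104572 ] [ 0.09193928  1.06206816 -0.30503444] 17.415215410076993
126.08869496818696
0 [0.   0.04]
1 [-0.36  0.05]
2 [-0.72  0.1 ]
3 [-1.08  0.19]
4 [-1.42  0.3 ]
5 [-1.76  0.44]
6 [-2.08  0.61]
7 [-2.38  0.81]
8 [-2.67  1.03]
9 [-2.94  1.28]
10 [-3.18  1.55]
11 [-3.4   1.84]
12 [-3.59  2.15]
13 [-3.76  2.47]
14 [-3.9   2.81]
15 [-4.    3.15]
16 [-4.08  3.51]
17 [-4.12  3.87]
18 [-4.14  4.23]
```

View pics/peg3.png

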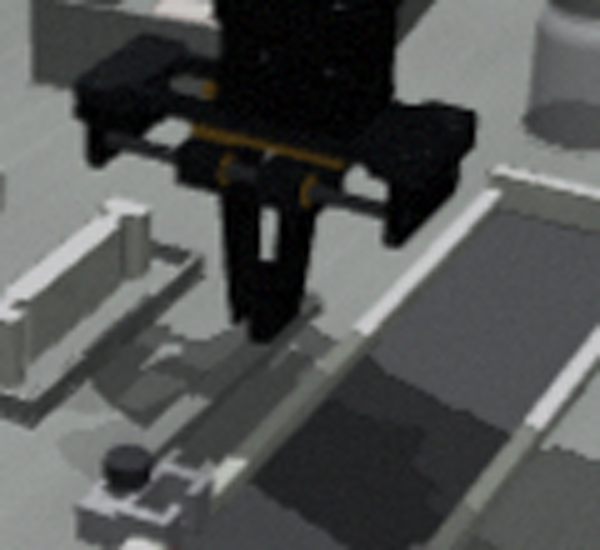

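step_arm --pt "-0.09 0.02 0 -0.25 18" --pt "-0.2 0.03 0 -0.55 18" --pt "-0.36 0.05 0 -1.0 18" --pt "-0.54 0.08 0 -1.5 18" --pt "-0.72 0.1 0 -2.0 18" --pt "-0.9 0.14 0 -2.5 18" --pt "-1.08 0.19 0 -3.0 18" --pt "-1.25 0.24 0 -3.5 18" --pt "-1.42 0.3 0 -4.0 18" --pt "-1.59 0.37 0 -4.5 18"

```text
clock: 66.58
ee_pos: [516.4, -95.9, 16.5]
ee_rot: [[0.353, 0.936, 0.0], [0.936, -0.353, -0.0], [-0.0, 0.0, -1.0]]
wrist_force: [1.2, 0.0, 0.7]
grip_width: 17.3
```

Run:
```python
from h import *
s=readout.sense();print(s['ee_pos'],s['wrist_force'],s['grip_width'])
q=optics.read_camera('side');im=q['color'][:,:,::-1];cv2.imwrite('pics/peg4.png',cv2.resize(im[170:280,290:410],None,fx=5,fy=5,interpolation=cv2.INTER_CUBIC))
```

```text
[516.41533838 -95.94343066  16.49557583] [1.20476124 0.02009029 0.66727131] 17.27025337022038
```

View pics/peg4.png

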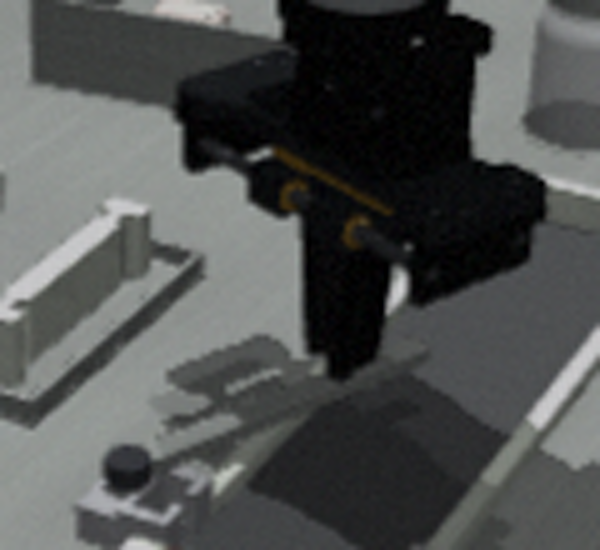

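step_arm --pt "-0.17 0.07 0 -0.5 18" --pt "-0.33 0.155 0 -1.0 18" --pt "-0.49 0.24 0 -1.5 18" --pt "-0.64 0.34 0 -2.0 18" --pt "-0.79 0.44 0 -2.5 18" --pt "-0.94 0.55 0 -3.0 18" --pt "-1.08 0.66 0 -3.5 18" --pt "-1.22 0.785 0 -4.0 18" --pt "-1.35 0.91 0 -4.5 18" --pt "-1.47 1.045 0 -5.0 18"

```text
clock: 67.47
ee_pos: [472.6, -64.5, 16.5]
ee_rot: [[0.714, 0.7, 0.0], [0.7, -0.714, -0.0], [0.0, 0.0, -1.0]]
wrist_force: [0.4, -0.8, 0.9]
grip_width: 17.1
```

step_arm --pt "-0.12 0.135 0 -0.5 18" --pt "-0.23 0.28 0 -1.0 18" --pt "-0.34 0.425 0 -1.5 18" --pt "-0.44 0.58 0 -2.0 18" --pt "-0.53 0.735 0 -2.5 18" --pt "-0.62 0.895 0 -3.0 18" --pt "-0.7 1.055 0 -3.5 18" --pt "-0.77 1.225 0 -4.0 18" --pt "-0.84 1.395 0 -4.5 18" --pt "-0.89 1.565 0 -5.0 18"

```text
clock: 68.3
ee_pos: [445.9, -17.5, 16.6]
ee_rot: [[0.943, 0.332, 0.0], [0.332, -0.943, -0.0], [0.0, 0.0, -1.0]]
wrist_force: [-0.7, -0.9, -0.0]
grip_width: 17.0
```

Run:
```python
from h import *
s=readout.sense();print(s['ee_pos'],s['ee_rot'][:2],s['wrist_force'],s['grip_width'])
C=np.array([565.6,19.0]);r=s['ee_pos'][:2]-C;print(np.linalg.norm(r),np.degrees(np.arctan2(-r[1],-r[0]))+2.1)
q=shot('side','side30');im=q['color'][:,:,::-1];cv2.imwrite('pics/peg5.png',cv2.resize(im[200:310,270:410],None,fx=5,fy=5,interpolation=cv2.INTER_CUBIC))
```

```text
[445.94590024 -17.48527966  16.55408983] [[ 9.43141565e-01  3.32391291e-01  1.33664019e-04]
 [ 3.32391308e-01 -9.43141558e-01 -1.42835246e-04]] [-0.72895018 -0.94300652 -0.02105187] 16.99110266606089
125.09308222573264 19.057666259064003
```

View pics/peg5.png

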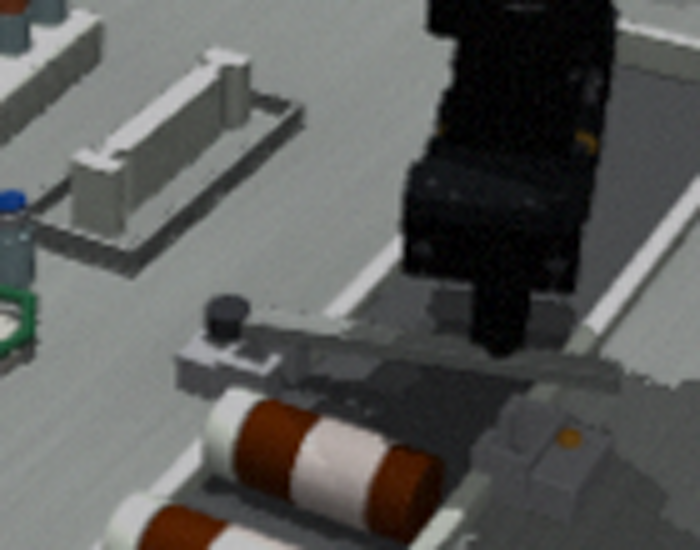

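step_arm --pt "-0.03 0.1 0 -0.3 18" --pt "-0.06 0.21 0 -0.6 18" --pt "-0.08 0.31 0 -0.9 18" --pt "-0.11 0.42 0 -1.2 18" --pt "-0.12 0.5 0 -1.4 18" --pt "-0.14 0.58 0 -1.6 18" --pt "-0.14 0.64 0 -1.8 18"

```text
clock: 68.93
ee_pos: [441.8, 1.6, 16.5]
ee_rot: [[0.983, 0.182, -0.0], [0.182, -0.983, -0.0], [-0.0, 0.0, -1.0]]
wrist_force: [0.0, -1.9, -0.3]
grip_width: 17.5
```

step_arm --pt "-0.005 0.05 0 -0.15 18" --pt "-0.01 0.1 0 -0.3 18" --pt "-0.015 0.15 0 -0.45 18" --pt "-0.02 0.2 0 -0.6 18"

```text
clock: 69.27
ee_pos: [441.3, 7.4, 16.5]
ee_rot: [[0.991, 0.13, 0.0], [0.13, -0.991, -0.0], [-0.0, 0.0, -1.0]]
wrist_force: [-0.5, -3.7, 0.8]
grip_width: 17.1
```

step_arm --pt "-0.005 0.05 0 -0.15 18" --pt "-0.01 0.1 0 -0.3 18" --pt "-0.01 0.15 0 -0.45 18" --pt "-0.01 0.19 0 -0.6 18"

```text
clock: 69.6
ee_pos: [441.0, 13.5, 16.5]
ee_rot: [[0.997, 0.078, -0.0], [0.078, -0.997, 0.0], [-0.0, -0.0, -1.0]]
wrist_force: [-0.3, -0.0, 0.1]
grip_width: 17.2
```

Run:
```python
from h import *
s=readout.sense();print(s['ee_pos'],s['wrist_force'],s['grip_width'])
C=np.array([565.6,19.0]);r=s['ee_pos'][:2]-C;print(np.linalg.norm(r),np.degrees(np.arctan2(-r[1],-r[0]))-2.1)
q=shot('side','side31');im=q['color'][:,:,::-1];cv2.imwrite('pics/peg6.png',cv2.resize(im[200:310,270:410],None,fx=5,fy=5,interpolation=cv2.INTER_CUBIC))
```

```text
[440.96906758  13.49398289  16.463613  ] [-0.33850136 -0.01465003  0.10687352] 17.16682975370658
124.75249713438349 0.4296010866593023
```

View pics/peg6.png

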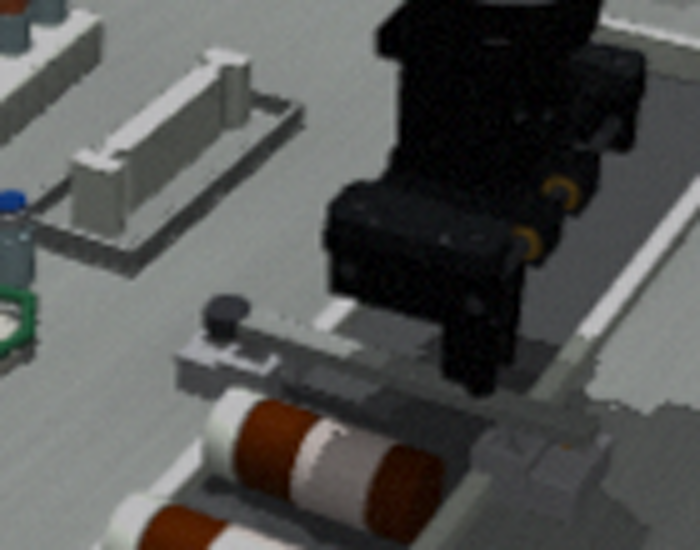

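step_arm --pt "0 0.03 0 -0.1 18" --pt "0 0.06 0 -0.2 18" --pt "0 0.09 0 -0.2 18"

```text
clock: 69.9
ee_pos: [441.0, 15.9, 16.4]
ee_rot: [[0.998, 0.061, -0.0], [0.061, -0.998, -0.0], [-0.0, 0.0, -1.0]]
wrist_force: [-0.6, -10.1, -0.1]
grip_width: 17.4
```

step_arm --pt "0 0.03 0 0 18" --pt "0 0.06 0 0 18"

```text
clock: 70.07
ee_pos: [440.9, 17.3, 16.4]
ee_rot: [[0.998, 0.062, -0.0], [0.062, -0.998, -0.001], [-0.0, 0.001, -1.0]]
wrist_force: [-1.3, -9.8, -0.5]
grip_width: 19.8
```

step_arm --pt "0 -0.05 0 0 18" --pt "0 -0.1 0 0 25" --pt "0 -0.1 0 0 40" --pt "0 -0.1 0 0 40" --pt "0 -0.1 0 0 40" --pt "0 -0.1 0 0 40" --pt "0 -0.1 0.3 0 40" --pt "0 -0.1 0.8 0 40" --pt "0 -0.1 1.5 0 40" --pt "0 -0.1 2.3 0 40"

```text
clock: 70.9
ee_pos: [440.4, 14.8, 86.3]
ee_rot: [[0.998, 0.062, -0.002], [0.062, -0.998, 0.0], [-0.002, -0.0, -1.0]]
wrist_force: [-0.2, 0.2, 0.7]
grip_width: 37.8
```

step_arm --pt "0 0 0.7 0 40" --pt "0 -0.6 1.2 0 40" --pt "0 -1.5 1.6 0 40" --pt "0.2 -2.5 1.6 0 40" --pt "0.4 -3.5 1.6 0 40" --pt "0.6 -4.5 1.6 0 40" --pt "0.8 -5.5 1.6 0 40" --pt "1.0 -6.5 1.6 0 40" --pt "1.2 -7.5 1.6 0 40" --pt "1.2 -8.5 1.6 0 40"

```text
clock: 71.73
ee_pos: [477.5, -241.8, 134.2]
ee_rot: [[0.998, 0.062, 0.001], [0.062, -0.998, -0.0], [0.001, 0.0, -1.0]]
wrist_force: [0.1, 0.6, -0.7]
grip_width: 37.8
```

step_arm --pt "0 -1.0 0 0 40" --pt "0 -2.0 0 0 40" --pt "0 -3.0 0 0 40" --pt "0 -4.0 0 0 40" --pt "0 -4.6 0 0 40" --pt "0 -4.6 0 0 40"

```text
clock: 72.23
ee_pos: [476.7, -381.4, 133.9]
ee_rot: [[0.998, 0.059, 0.001], [0.059, -0.998, -0.001], [0.0, 0.001, -1.0]]
wrist_force: [-1.2, -1.2, 0.4]
grip_width: 38.2
```

Run:
```python
from h import *
s=readout.sense();print(s['ee_pos'],s['wrist_force'],s['grip_width'])
q=shot('side','side32')
print(cyl(q,275,330),cyl(q,195,245),cyl(q,115,165),cyl(q,35,85))
im=q['color'][:,:,::-1];cv2.imwrite('pics/end1.png',cv2.resize(im[200:310,270:410],None,fx=5,fy=5,interpolation=cv2.INTER_CUBIC))
q=shot('top','top32');im=q['color'][:,:,::-1];cv2.imwrite('pics/end2.png',cv2.resize(im[160:290,165:395],None,fx=3.4,fy=4,interpolation=cv2.INTER_CUBIC))
for r in models.outline_of(q,'keeper')[:2]:
    W=cloud(q)[r['mask']];W=W[(W[:,2]>27)&(W[:,2]<45)];t=wt(W);k=(t[:,0]<60)&(t[:,0]>-80);print(r['p'],k.sum(),np.polyfit(t[k,0],t[k,1],1))
```

```text
[ 476.66411129 -381.39876     133.8911709 ] [-1.23916395 -1.2278905   0.37418002] 38.23861645709928
(np.int64(958), array([ 2.9986e+02, -7.0000e-03,  1.8867e+01]), np.float64(0.84)) (np.int64(804), array([ 2.20156e+02, -1.00000e-03,  1.88520e+01]), np.float64(0.9)) (np.int64(686), array([ 1.41048e+02, -1.30000e-02,  1.86970e+01]), np.float64(0.97)) (np.int64(592), array([ 5.9907e+01, -6.0000e-03,  1.8667e+01]), np.float64(1.04))
0.81 233 [-0.01240455 -0.74867179]
```

View pics/end1.png

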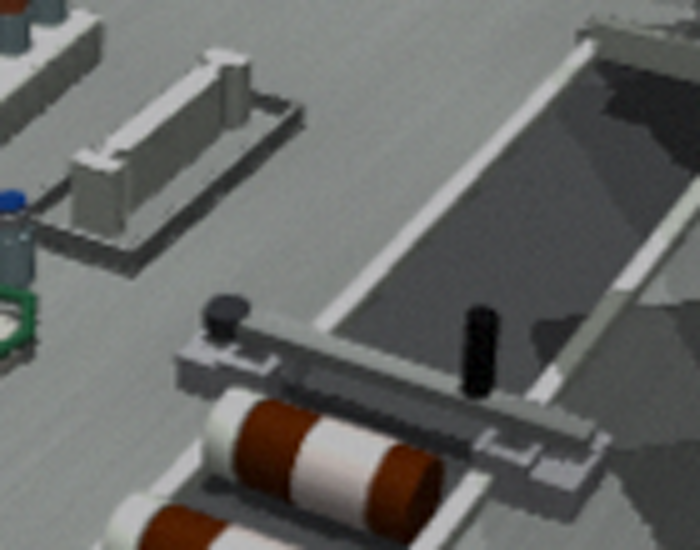

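View pics/end2.png

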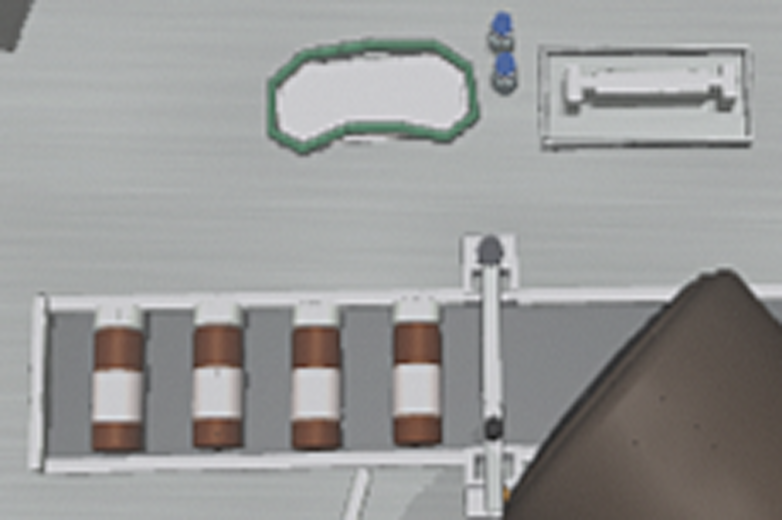

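Run:
```python
from h import *
print(env.sign_off())
```

```text
the job is handed in; nothing more can be done
None
```

The job is done and handed in at about 72 s of the 210 s allowed. The gate block is in the tray, all four bottles are on their marks, and the keeper bar is shut.

- **Gate:** My first two tries at gripping it closed on air, because the fingertips sit about 27 mm above the TCP height the robot reports. The cameras showed this, I allowed for it from then on, and the gate came straight up. The last pictures show it standing lengthwise inside the tray.
- **Bottles:** I rolled them with both fingers, and each stands square across the lane. The last side-camera check, corrected against the visible mark lines, puts each one within about 0.8 mm of its line. Bottle 2 was 2 mm short of its mark at first, went 3 mm too far when I pushed it again, and was then nudged back onto it.
- **Keeper bar:** The push force rose to about 4 N, dropped as the bar passed the sprung ball, then met about 10 N at the stop. In the last picture the bar lies straight across the gateway, within 0.01 rad of shut, which is about the accuracy of that measurement.
- **Other things:** The two vials and the part of the marker in the last pictures looked undisturbed. I did not measure the third vial, the jar or the carton again at the end. I saw no bottle knocked aside.

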